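# Load the slide dryer

### The arm

A 7-joint arm with a two-finger parallel gripper is mounted at the origin on the work surface. World frame = base frame: x ahead of the robot, y to its left, z up, the work surface at z = 0. Lengths are in m, angles in rad, forces in N, time in s.
With the tool pointing down it reaches from about 0.4 to 0.85 m from the base axis. Payload 4.5 kg.
Tool frame: the origin (TCP) lies between the finger pads; the fingertips stand r.tip_reach ahead of it and the grasp point (between the pads) lies 3 mm ahead of it (r.tip_reach is the distance from the TCP to the fingertips, in m); z points along the fingers, y is the line along which they close (so a half turn about z gives the same grasp; the last joint's range is limited). The gripper opens to 88 mm and grips with 3 to 60 N. Pads are 18 mm wide; open, the fingers measure 123 mm over their backs; the gripper's body (75 mm by 187 mm) begins 45 mm behind the grasp point.
Start: joints at [1.291, 0.689, -0.195, 1.565, 0.157, 0.902, -0.215], TCP at [0.193, -0.594, 0.261] pointing down, gripper open.
Joint ranges: [-3.01, 3.01], [-0.46, 2.08], [-1.47, 1.51], [0.13, 2.56], [-1, 4.14], [0.04, 2.09], [-2.66, 2.66]. Speed limits (rad/s): [2.57, 2.57, 3.14, 3.14, 3.14, 3.14, 3.14].

### API

Orientations are given as a unit quaternion [x, y, z, w].
In Python, from plant import r gives the robot as it stands.
- The arm moves only by the tool step_arm, never from a script. Its argument "motion" is a list of rows, each an object with "dp": the shift along the tool's x, y, z in mm, a list of three; "twist": the turn, a rotation vector about the tool's x, y, z in rad, a list of three; "hand": the opening, from -1 (shut) to 1 (fully open). In form: [{"dp": [dx, dy, dz], "twist": [rx, ry, rz], "hand": hand}, ...]. A call has 1 to 5 rows; each row is the pose to reach, as a shift and turn from the pose commanded when the call began, along the tool's axes at that moment; what a row does not reach only later rows make up. A row lasts 1/8 s, in which the tool goes at most 62.5 mm and 10.7 degrees, less where a joint would pass 70% of its speed; a pose out of reach is approached as far as the arm can. A call with a gripper value outside its range is refused whole. The fingers move at their own pace and stop on an object; "force" is the grip in N (left out, the last holds). Time passes only in rows, so rows that repeat a pose let the fingers close. It gives the time, the measured TCP pose, the force, the opening and the grip force at its end, in the units of the state.
- r.get_state(): the state, without advancing time (a new reading comes with each control period).
- r.snapshot(name): name is "scene" or "top"; returns a dict with "pixels" (400x640x3 uint8, red, green, blue), "depth" (400x640 float32, m along the optical axis (not along the pixel's ray), 0 where there is no reading), "fx", "fy", "cx", "cy" (pixels), "xyz" and "orientation" of the camera in the world. Camera axes: x right, y down, z forward; pixel columns grow to the right and rows downward; lengths in m; the calibration is good to about 2 mm. A picture is of the moment at which its call begins.
- r.finish_job(): hands the job in; it is judged then, once.
Trained networks look in the newest picture that a camera, given by its name, has taken for a name from the list of things; names that differ only in an ending like _2 or _b are one class to them, and where a whole thing is asked for, a point or a joint stands for the part that bears it (a point fixed in the world has none). Each returns a list of dicts, best first, with "score" (0 to 1); they miss things now and then, are a little off and sometimes report something else, mostly with a low value. They report only what shows in the picture. A call takes as long as a camera call.
- r.search_frame(camera, thing): "at" ([x, y, z] in m, in the coordinates of the camera as it stood for that picture, good to about 4 mm: the middle of the surface that is visible of it).
The state is a dict: "clock": time; "q": joint angles; "qd": joint speeds; "joint_torque": joint torques, N m; "tool_pos": TCP position; "eef_rot": TCP orientation; "contact_force": force on the tool from outside, world axes, zero at the start; "moment": the same for the moment, N m; "opening": opening from 0.0 (shut) to 1.0 (fully open); "finger_force": force on a finger pad.
Only numpy, scipy, OpenCV 4.12 (cv2) and the standard library are available. Lean on these libraries where they do the work, as an engineer would, in place of code of your own. Each camera call takes 0.05 s, during which the arm holds its last target. There are 200 camera calls.

### The job

Isolate the slide dryer by turning its red rotary isolator fully off, then hang every slide rack that stands on the bench on the dryer's rail: hook it on at the open bay and slide it along under the keeper bar until it hangs centred on the tag of its own colour (racks cannot pass one another on the rail). Do not lift a rack off the bench or carry it while the dryer is on. Once all the racks hang still in their places, turn the isolator fully on again, leaving the bottle, jar and vial block where they stand.

Things in the scene. Friction and masses are not known exactly. Their poses are not given: they have to be found in the camera images.
- dryer: White bench slide dryer, fixed: plenum 160 deep (x -70 to +90), 600 long, top at z 55 mm. Origin on the bench straight below the rail; y along the rail, x to the back (away from the robot), z up. Rail: 12 mm steel bar at x 0, top at z 170, y -220 to +235, an end post (22 x 12) at each end, up to z 178 at -220, z 196 at +235. Control pod y 253 to 363, x -70 to +60, top z 90.
- bay (a point): Top of the rail in the middle of the open bay, where racks are hooked on: dryer x 0, y -155, z 170 mm. The bay is clear from y -212 to -98 mm.
- keeper_end (a point): Free end (dryer y -97, z 184 mm) of the keeper bar: 6 mm bar straight above the rail, axis at z 184, leaving 11 mm free over the rail, from here to the end post at y +235. Under it a hook cannot be put on or lifted off, only slid. A wire bracket holds this end from behind (upright at x 62, y -94 mm).
- isolator (a joint): Red rotary isolator, vertical axis, on top of the control pod. 0 rad = fully off, bar handle along the dryer's x axis; 1.571 = fully on, bar along the dryer's y axis. Seen from above it turns clockwise to on, counter-clockwise to off, with stops at both. An over-centre spring (up to 0.17 N m, tipping point 0.785 rad) pushes it into the nearer detent and keeps it there. Starts on.
- isolator_grip (a point): On the isolator's axis (dryer x -30, y 308 mm), at mid-height of its bar handle, 115 mm above the bench. The bar is 70 mm long, 16 mm wide, 28 mm high (z 101 to 129), over a 52 mm round boss (z 93 to 101) and a yellow plate.
- rack_green: Green slide rack, loose, 0.2 to 0.33 kg, 155 mm high, stands on the bench or is absent. Origin: under the middle of its base. Body box x -40 to +44, y -25 to +25, z 0 to 42 mm in its own frame. Hung on the rail its axes lie along the dryer's (+x away from the robot), origin at dryer x 0, z 75 mm. Its body is wider than the hook, so it must pass under the rail from the robot's side.
- rack_green_hook (a point): Seat of the rack's steel hook, rack x 0, y 0, z 95 mm: hung, it is level with the rail's top. Hook 26 mm wide in y: shank x -12 to -8, z 42 to 99; roof-shaped crown, top at z 100, that centres itself on the rail; tip x +8 to +12, from the crown down to z 78. Open towards +x between the tip's end (z 78) and the body's top (z 42): bring the rail in there, then lower.
- rack_green_grip (a point): Gripping point in the rack's upright grip block, rack x -19, y 0, z 137 mm. Block x -29 to -9, y -8 to +8, z 97 to 155 mm. When hung, the keeper bar lies at rack z 106 to 112, 6 mm behind the block: keep fingertips above it.
- rack_yellow: Yellow slide rack, loose, 0.2 to 0.33 kg, 155 mm high, stands on the bench or is absent. Origin: under the middle of its base. Body box x -40 to +44, y -25 to +25, z 0 to 42 mm in its own frame. Hung on the rail its axes lie along the dryer's (+x away from the robot), origin at dryer x 0, z 75 mm. Its body is wider than the hook, so it must pass under the rail from the robot's side.
- rack_yellow_hook (a point): Seat of the rack's steel hook, rack x 0, y 0, z 95 mm: hung, it is level with the rail's top. Hook 26 mm wide in y: shank x -12 to -8, z 42 to 99; roof-shaped crown, top at z 100, that centres itself on the rail; tip x +8 to +12, from the crown down to z 78. Open towards +x between the tip's end (z 78) and the body's top (z 42): bring the rail in there, then lower.
- rack_yellow_grip (a point): Gripping point in the rack's upright grip block, rack x -19, y 0, z 137 mm. Block x -29 to -9, y -8 to +8, z 97 to 155 mm. When hung, the keeper bar lies at rack z 106 to 112, 6 mm behind the block: keep fingertips above it.
- rack_blue: Blue slide rack, loose, 0.2 to 0.33 kg, 155 mm high, stands on the bench or is absent. Origin: under the middle of its base. Body box x -40 to +44, y -25 to +25, z 0 to 42 mm in its own frame. Hung on the rail its axes lie along the dryer's (+x away from the robot), origin at dryer x 0, z 75 mm. Its body is wider than the hook, so it must pass under the rail from the robot's side.
- rack_blue_hook (a point): Seat of the rack's steel hook, rack x 0, y 0, z 95 mm: hung, it is level with the rail's top. Hook 26 mm wide in y: shank x -12 to -8, z 42 to 99; roof-shaped crown, top at z 100, that centres itself on the rail; tip x +8 to +12, from the crown down to z 78. Open towards +x between the tip's end (z 78) and the body's top (z 42): bring the rail in there, then lower.
- rack_blue_grip (a point): Gripping point in the rack's upright grip block, rack x -19, y 0, z 137 mm. Block x -29 to -9, y -8 to +8, z 97 to 155 mm. When hung, the keeper bar lies at rack z 106 to 112, 6 mm behind the block: keep fingertips above it.
- rack_black: Black slide rack, loose, 0.2 to 0.33 kg, 155 mm high, stands on the bench or is absent. Origin: under the middle of its base. Body box x -40 to +44, y -25 to +25, z 0 to 42 mm in its own frame. Hung on the rail its axes lie along the dryer's (+x away from the robot), origin at dryer x 0, z 75 mm. Its body is wider than the hook, so it must pass under the rail from the robot's side.
- rack_black_hook (a point): Seat of the rack's steel hook, rack x 0, y 0, z 95 mm: hung, it is level with the rail's top. Hook 26 mm wide in y: shank x -12 to -8, z 42 to 99; roof-shaped crown, top at z 100, that centres itself on the rail; tip x +8 to +12, from the crown down to z 78. Open towards +x between the tip's end (z 78) and the body's top (z 42): bring the rail in there, then lower.
- rack_black_grip (a point): Gripping point in the rack's upright grip block, rack x -19, y 0, z 137 mm. Block x -29 to -9, y -8 to +8, z 97 to 155 mm. When hung, the keeper bar lies at rack z 106 to 112, 6 mm behind the block: keep fingertips above it.
- tag_green: Green tag, 28 x 50 x 3 mm, fixed flat on the dryer's rear ledge 71 mm behind the rail; origin in its middle, y along the rail. The green rack belongs level with it. The tags lie at dryer y -40, +35, +110 and +185 mm in an order that varies.
- tag_yellow: Yellow tag, 28 x 50 x 3 mm, fixed flat on the dryer's rear ledge 71 mm behind the rail; origin in its middle, y along the rail. The yellow rack belongs level with it. The tags lie at dryer y -40, +35, +110 and +185 mm in an order that varies.
- tag_blue: Blue tag, 28 x 50 x 3 mm, fixed flat on the dryer's rear ledge 71 mm behind the rail; origin in its middle, y along the rail. The blue rack belongs level with it. The tags lie at dryer y -40, +35, +110 and +185 mm in an order that varies.
- tag_black: Black tag, 28 x 50 x 3 mm, fixed flat on the dryer's rear ledge 71 mm behind the rail; origin in its middle, y along the rail. The black rack belongs level with it. The tags lie at dryer y -40, +35, +110 and +185 mm in an order that varies.
- amber_bottle: Amber reagent bottle, bystander, 60 mm in diameter, 130 mm high, origin under its middle.
- white_jar: White jar with a green lid, bystander, 52 mm in diameter, 70 mm high, origin under its middle.
- vial_block: White vial block with blue-capped vials, bystander, 90 x 130 mm, 98 mm high, origin under its middle.

How it is judged:
On the way, in this order (a step that is already met when the one before it is completed fails the run):
1. the isolator is turned fully off (value of joint isolator below 0.15 rad), for 0.3 s.
2. every rack hangs still on the rail, level with the tag of its colour, the isolator still off (y of rack_green in the frame of tag_green between -0.012 and 0.012 m and x of rack_green in the frame of dryer between -0.015 and 0.015 m and z of rack_green in the frame of dryer between 0.068 and 0.08 m and angle between each of rack_green, rack_yellow, rack_blue, rack_black's own z axis and vertical below 0.15 rad and linear speed of each of rack_green, rack_yellow, rack_blue, rack_black below 0.05 m/s and y of rack_yellow in the frame of tag_yellow between -0.012 and 0.012 m and x of rack_yellow in the frame of dryer between -0.015 and 0.015 m and z of rack_yellow in the frame of dryer between 0.068 and 0.08 m and y of rack_blue in the frame of tag_blue between -0.012 and 0.012 m and x of rack_blue in the frame of dryer between -0.015 and 0.015 m and z of rack_blue in the frame of dryer between 0.068 and 0.08 m and y of rack_black in the frame of tag_black between -0.012 and 0.012 m and x of rack_black in the frame of dryer between -0.015 and 0.015 m and z of rack_black in the frame of dryer between 0.068 and 0.08 m and value of joint isolator below 0.15 rad), for 0.3 s.
3. the isolator is turned fully on (value of joint isolator above 1.42 rad), for 0.3 s.
At the end, for the whole second after the job is handed in: Every rack present hangs by its hook on the rail (origin 68 to 80 mm above the bench, upright within 0.15 rad, within 15 mm of straight below the rail), within 12 mm along the rail of the middle of its own colour's tag, at rest; the isolator is on (above 1.42 rad) (y of rack_green in the frame of tag_green between -0.012 and 0.012 m and x of rack_green in the frame of dryer between -0.015 and 0.015 m and z of rack_green in the frame of dryer between 0.068 and 0.08 m and angle between each of rack_green, rack_yellow, rack_blue, rack_black's own z axis and vertical below 0.15 rad and linear speed of each of rack_green, rack_yellow, rack_blue, rack_black below 0.05 m/s and y of rack_yellow in the frame of tag_yellow between -0.012 and 0.012 m and x of rack_yellow in the frame of dryer between -0.015 and 0.015 m and z of rack_yellow in the frame of dryer between 0.068 and 0.08 m and y of rack_blue in the frame of tag_blue between -0.012 and 0.012 m and x of rack_blue in the frame of dryer between -0.015 and 0.015 m and z of rack_blue in the frame of dryer between 0.068 and 0.08 m and y of rack_black in the frame of tag_black between -0.012 and 0.012 m and x of rack_black in the frame of dryer between -0.015 and 0.015 m and z of rack_black in the frame of dryer between 0.068 and 0.08 m and value of joint isolator above 1.42 rad); the robot touches nothing.
It fails at once if a rack is lifted off the bench and carried while the isolator is not off (value of joint isolator above 0.8 rad and ((height (world z) of rack_green_hook above 0.135 m and x of rack_green_hook in the frame of dryer below -0.03 m) or (height (world z) of rack_yellow_hook above 0.135 m and x of rack_yellow_hook in the frame of dryer below -0.03 m) or (height (world z) of rack_blue_hook above 0.135 m and x of rack_blue_hook in the frame of dryer below -0.03 m) or (height (world z) of rack_black_hook above 0.135 m and x of rack_black_hook in the frame of dryer below -0.03 m))).
It fails at once if the amber bottle is shifted by more than 30 mm or tipped over (distance of amber_bottle from where it was at the start of the episode above 0.03 m or angle between amber_bottle's own z axis and vertical above 0.4 rad).
It fails at once if the white jar is shifted by more than 30 mm or tipped over (distance of white_jar from where it was at the start of the episode above 0.03 m or angle between white_jar's own z axis and vertical above 0.4 rad).
It fails at once if the vial block is shifted by more than 30 mm or tipped over (distance of vial_block from where it was at the start of the episode above 0.03 m or angle between vial_block's own z axis and vertical above 0.4 rad).
Of rack_green, rack_yellow, rack_blue, rack_black only 3 to 4 are there at a start; the rules pass over those that are not, and their reading is None.
At some moment in a run one of rack_green, rack_yellow, rack_blue, rack_black may be knocked a few centimetres aside while the robot is not near it.
It also fails if it takes over 210 s, if anything falls off the work surface, if the arm or the gripper's body presses on something with over 40 N, if the wrist force passes 120 N, or if a joint passes its speed limit or range.

## Working session

There is one attempt and no reset: what is moved stays moved. The work goes in short steps, Python scripts to look and compute and a tool call to move; the robot and the scene stay as the last step left them, time stands still between calls to the robot, and variables do not carry over. Pictures are saved under pics/ and viewed, at most 14 in all, crops included, and the job is handed in when it is done.

Besides the shell and the picture viewer there is one more tool, called after ">>>" as name(argument=value, ...), one argument or row to a line, values as JSON. step_arm: Moves the arm, as the interface text tells. Its arguments: {"type":"object","properties":{"motion":{"type":"array"},"force":{"type":"number"}},"required":["motion"]}

```bash
mkdir -p pics; ls; cat > h.py <<'E'
from plant import r
import numpy as np, cv2
from scipy.spatial.transform import Rotation as R
def snap(cam,save=None):
    s=r.snapshot(cam)
    if save: cv2.imwrite(save,s["pixels"][:,:,::-1])
    return s
def w(s,p): return R.from_quat(s["orientation"]).apply(p)+np.array(s["xyz"])
def cloud(s):
    d=s["depth"]; v,u=np.mgrid[0:400,0:640]
    P=np.stack([(u-s["cx"])/s["fx"]*d,(v-s["cy"])/s["fy"]*d,d],-1)
    return (w(s,P.reshape(-1,3))).reshape(400,640,3)
E
cat > a.py <<'E'
from h import *
np.set_printoptions(precision=4,suppress=True)
st=r.get_state();print(st["clock"],st["tool_pos"],st["eef_rot"],r.tip_reach)
for c in ["scene","top"]:
    s=snap(c,f"pics/{c}0.png");print(c,np.array(s["xyz"]),R.from_quat(s["orientation"]).as_matrix()[:,2])
    for t in ["isolator","rack_green","rack_yellow","rack_blue","rack_black","tag_green","tag_yellow","tag_blue","tag_black","dryer","bay","keeper_end","rack_green_grip","rack_yellow_grip","rack_blue_grip","rack_black_grip","isolator_grip","amber_bottle","white_jar","vial_block"]:
        try: print(t,[(round(o["score"],2),w(s,o["at"])) for o in r.search_frame(c,t)][:3])
        except Exception as e: print(t,e)
E
python3 a.py
```

```text
pics
0.0 [ 0.1927 -0.5939  0.2599] [ 0.9877  0.1563 -0.0002 -0.0009] 0.022
scene [0.8536 0.3033 0.9074] [-0.3168 -0.3631 -0.8762]
isolator [(0.79, array([0.6433, 0.2577, 0.1194])), (0.72, array([ 0.5723, -0.3997,  0.0878]))]
rack_green [(0.58, array([ 0.4772, -0.4054,  0.0495])), (0.45, array([0.4506, 0.1841, 0.0399]))]
rack_yellow [(0.64, array([ 0.4774, -0.1659,  0.0398]))]
rack_blue [(0.7, array([0.446 , 0.1795, 0.0379])), (0.49, array([0.6616, 0.0794, 0.055 ]))]
rack_black [(0.96, array([ 0.4455, -0.3096,  0.0377])), (0.56, array([0.667 , 0.0763, 0.0553])), (0.3, array([0.4525, 0.1819, 0.0394]))]
tag_green [(0.73, array([ 0.7121, -0.0961,  0.0592]))]
tag_yellow [(0.62, array([0.7266, 0.1318, 0.0606]))]
tag_blue [(0.59, array([0.7207, 0.0543, 0.0584]))]
tag_black [(0.5, array([ 0.7224, -0.0226,  0.0586]))]
dryer [(0.91, array([0.6674, 0.0799, 0.0557])), (0.23, array([ 0.7127, -0.0938,  0.0615]))]
bay [(0.97, array([0.6639, 0.0758, 0.0548])), (0.36, array([0.4489, 0.1781, 0.0398]))]
keeper_end [(0.72, array([0.6659, 0.0792, 0.0553])), (0.17, array([ 0.7127, -0.0923,  0.0599]))]
rac
[... 1126 characters left out ...]
]))]
dryer [(0.61, array([0.6407, 0.0081, 0.0585]))]
bay [(0.67, array([0.643 , 0.0166, 0.0622]))]
keeper_end [(0.74, array([0.6427, 0.0102, 0.0553])), (0.52, array([ 0.4469, -0.3043,  0.0415])), (0.19, array([ 0.7138, -0.0969,  0.0626]))]
rack_green_grip []
rack_yellow_grip [(0.95, array([ 0.477 , -0.1635,  0.0391]))]
rack_blue_grip [(0.68, array([0.4462, 0.1757, 0.0406]))]
rack_black_grip [(0.66, array([0.7277, 0.1238, 0.0591])), (0.6, array([ 0.4517, -0.3067,  0.0398]))]
isolator_grip [(0.68, array([0.6309, 0.2526, 0.1161]))]
amber_bottle [(0.75, array([ 0.5604, -0.3965,  0.0926]))]
white_jar [(0.63, array([ 0.4701, -0.4086,  0.073 ]))]
vial_block [(0.56, array([0.4386, 0.327 , 0.0462]))]
```

View pics/scene0.png

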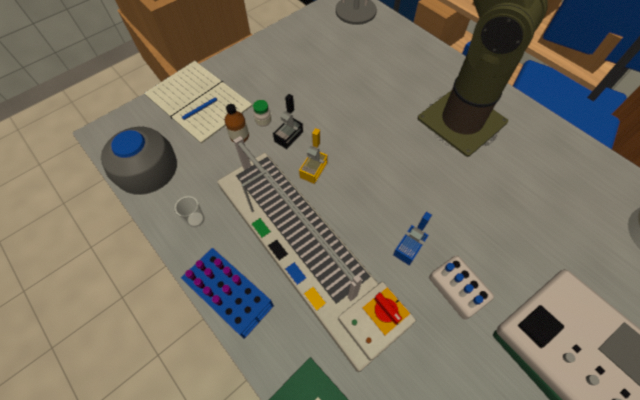

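View pics/top0.png

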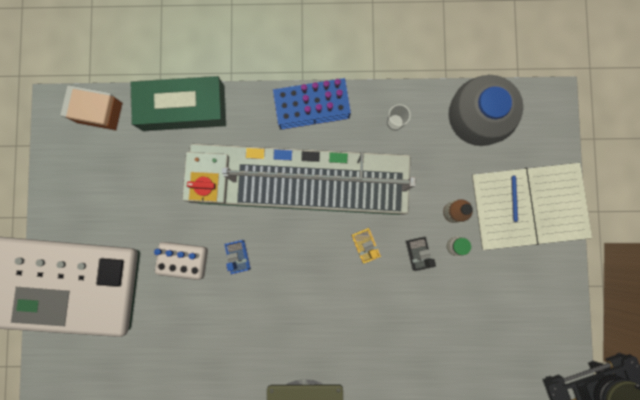

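The pictures show three racks: blue at top-view (237,256), yellow (366,245) and black (420,253). The green one is absent, since only the jar's green lid shows at (460,246). The tags from +y run yellow, blue, black, green. The isolator is on, with its bar along the rail. Next I'll fit the exact poses from depth.

```bash
cat > b.py <<'E'
from h import *
np.set_printoptions(precision=4,suppress=True)
for c in ["scene","top"]:
    s=snap(c);P=cloud(s);hsv=cv2.cvtColor(s["pixels"],cv2.COLOR_RGB2HSV)
    print(c, "bench z",np.median(P[(P[...,2]<.02)&(P[...,2]>-.02)&(s["depth"]>0)][:,2]))
    D=s["depth"]>0
    T=[]
    # tags: colour
    for n,lo,hi,x,y in [("green",50,80,.712,-.097),("blue",105,125,.72,.055),("yellow",18,32,.726,.128)]:
        m=D&(hsv[...,0]>=lo)&(hsv[...,0]<=hi)&(hsv[...,1]>120)&(np.hypot(P[...,0]-x,P[...,1]-y)<.04)
        q=P[m]; mn=cv2.minAreaRect(np.float32(q[:,:2])*1000); print(n,m.sum(),q.mean(0),mn)
    m=D&(P[...,2]>.155)&(P[...,2]<.21)&(P[...,0]>.55)&(P[...,1]>-.25)&(P[...,1]<.26)
    q=P[m]; 
    print("rail+keeper",len(q),"line",cv2.fitLine(np.float32(q[:,:2]),cv2.DIST_HUBER,0,.01,.01).ravel(), "y range",q[:,1].min(),q[:,1].max(),"z",np.percentile(q[:,2],[5,50,95]))
    m=D&((hsv[...,0]<8)|(hsv[...,0]>172))&(hsv[...,1]>150)&(np.hypot(P[...,0]-.635,P[...,1]-.255)<.05)&(P[...,2]>.118)&(P[...,2]<.14)
    q=P[m];print("isobar",len(q),np.median(q,0),q.mean(0),cv2.minAreaRect(np.float32(q[:,:2])*1000) if len(q)>3 else 0)
    for n,x,y in [("yellow",.475,-.163),("blue",.45,.177),("black",.45,-.306)]:
        near=D&(np.hypot(P[...,0]-x,P[...,1]-y)<.065)&(P[...,2]>.012)
        a=P[near&(P[...,2]>.142)&(P[...,2]<.17)]; b=P[near&(P[...,2]<.05)]
        print(n,"block",len(a),a.mean(0) if len(a) else 0,"body",cv2.minAreaRect(np.float32(b[:,:2])*1000), np.percentile(b[:,2],[10,50,90]))
E
python3 b.py
```

```text
scene bench z 0.0002856496994025348
green 163 [ 0.7124 -0.0947  0.0585] ((712.1337890625, -95.19275665283203), (45.27274703979492, 24.48705291748047), 86.44474792480469)
blue 201 [0.7222 0.0546 0.0583] ((722.5060424804688, 54.7802848815918), (47.409549713134766, 25.278568267822266), 84.81201171875)
yellow 269 [0.727  0.1295 0.0582] ((726.5062255859375, 129.0284881591797), (49.850616455078125, 28.913362503051758), 86.61005401611328)
rail+keeper 1243 line [ 0.0631  0.998   0.65   -0.0072] y range -0.2497397110968565 0.18988526964172975 z [0.1651 0.1712 0.1895]
isobar 269 [0.6373 0.2576 0.1288] [0.6369 0.2578 0.1281] ((635.3895874023438, 258.54278564453125), (67.5162353515625, 17.27985191345215), 87.39965057373047)
yellow block 62 [ 0.459  -0.1737  0.1521] body ((477.664306640625, -167.53465270996094), (86.2873306274414, 50.619991302490234), 21.65350341796875) [0.0189 0.036  0.0414]
blue block 74 [0.4321 0.1775 0.153 ] body ((450.42889404296875, 181.3311004638672), (85.64958190917969, 50.00016784667969), 12.498271942138672) [0.0192 0.0378 0.0422]
black block 56 [ 0.4351 -0.314   0.1515]
[... 666 characters left out ...]
1194421825 z [0.1654 0.1734 0.191 ]
isobar 144 [0.6322 0.2494 0.1298] [0.6327 0.2503 0.1294] ((633.4773559570312, 254.27774047851562), (62.83063507080078, 15.8656587600708), 86.49629974365234)
yellow block 59 [ 0.4559 -0.1752  0.1549] body ((475.6655578613281, -168.10935974121094), (83.78487396240234, 50.626319885253906), 21.602210998535156) [0.0186 0.0383 0.0439]
blue block 63 [0.4285 0.1754 0.1546] body ((448.4213562011719, 181.267333984375), (83.99486541748047, 51.73338317871094), 13.384992599487305) [0.02   0.0368 0.0439]
black block 62 [ 0.4317 -0.316   0.1549] body ((452.1311950683594, -312.12060546875), (84.06632995605469, 51.75418472290039), 11.301663398742676) [0.0202 0.0362 0.0433]
```

```bash
cat > go.py <<'E'
# usage: go.py x y z yaw [x y z yaw ...] (world m, rad) or d:x y z yaw (dryer frame mm, yaw rel. dryer)
from h import *
import sys
np.set_printoptions(precision=4,suppress=True)
O=np.array([.6436,-.0511,0]);PS=-.0655;RD=R.from_euler("z",PS)
st=r.get_state();p=np.array(st["tool_pos"]);q=R.from_quat(st["eef_rot"])
print("t",st["clock"],"p",p,"yaw",np.arctan2(*q.apply([1,0,0])[1::-1]),"dryer mm",RD.inv().apply(p-O)*1000,"F",np.array(st["contact_force"]),"op",st["opening"],"q",np.array(st["q"]))
a=sys.argv[1:]
for i in range(0,len(a),4):
    d=a[i].startswith("d:");v=[float(x.replace("d:","")) for x in a[i:i+4]]
    t=np.array(v[:3]);y=v[3]
    if d: t=O+RD.apply(t/1000);y+=PS
    Q=R.from_euler("z",y)*R.from_euler("x",np.pi)
    print("dp",np.round(q.inv().apply(t-p)*1000,1),"tw",np.round((q.inv()*Q).as_rotvec(),3))
    p,q=t,Q
E
python3 go.py .42 -.25 .30 .7 .55 .05 .30 1.505 d:-30 308 300 1.5708 d:-30 308 127 1.5708
```

```text
t 2.2 p [ 0.193  -0.5945  0.2607] yaw 0.31388865983467773 dryer mm [-414.0774 -571.6843  260.7177] F [ 0.3868 -0.1994  0.2055] op 0.9987764074097517 q [ 1.2907  0.6891 -0.1946  1.5653  0.1573  0.9025 -0.2151]
dp [ 322.3 -257.5  -39.3] tw [ 0.    -0.    -0.386]
dp [ 292.7 -145.7   -0. ] tw [ 0.     0.    -0.805]
dp [213.3  70.    0. ] tw [ 0.  0. -0.]
dp [  0.  -0. 173.] tw [0. 0. 0.]
```

>>> step_arm(
  motion=[
    {"dp": [160,-130,-40],"twist": [0,0,0],"hand": 1},
    {"dp": [160,-130,-40],"twist": [0,0,0],"hand": 1},
    {"dp": [160,-130,-40],"twist": [0,0,0],"hand": 1},
    {"dp": [160,-130,-40],"twist": [0,0,0],"hand": 1},
  ],
  force=40,
)

```text
clock: 2.7
tool_pos: [0.3079, -0.4179, 0.3018]
eef_rot: [0.987, 0.159, 0.001, -0.0]
contact_force: [-0.5, -0.5, 0.2]
opening: 1.001
finger_force: 0.0
```

>>> step_arm(
  motion=[
    {"dp": [162,-128,0],"twist": [0,0,0],"hand": 1},
    {"dp": [162,-128,0],"twist": [0,0,-0.386],"hand": 1},
    {"dp": [162,-128,0],"twist": [0,0,-0.386],"hand": 1},
    {"dp": [162,-128,0],"twist": [0,0,-0.386],"hand": 1},
    {"dp": [162,-128,0],"twist": [0,0,-0.386],"hand": 1},
  ],
)

```text
clock: 3.32
tool_pos: [0.4201, -0.2491, 0.3008]
eef_rot: [0.939, 0.343, 0.0, 0.0]
contact_force: [0.7, -0.3, -0.1]
opening: 0.998
finger_force: 0.0
```

```bash
python3 go.py .55 .05 .30 1.505 d:-30 308 300 1.5708 d:-30 308 127 1.5708
```

```text
t 3.325 p [ 0.4201 -0.2491  0.3008] yaw 0.7011433163213814 dryer mm [-210.1067 -212.2501  300.8311] F [ 0.6856 -0.313  -0.1477] op 0.9983885713479708 q [ 0.6487  0.4656 -0.3126  1.9112  0.1952  0.7937 -0.6398]
dp [ 292.3 -144.7    0.8] tw [ 0.     0.    -0.804]
dp [213.3  70.    0. ] tw [ 0.  0. -0.]
dp [  0.  -0. 173.] tw [0. 0. 0.]
```

>>> step_arm(
  motion=[
    {"dp": [292,-145,0],"twist": [0,0,-0.804],"hand": 1},
    {"dp": [292,-145,0],"twist": [0,0,-0.804],"hand": 1},
    {"dp": [292,-145,0],"twist": [0,0,-0.804],"hand": 1},
    {"dp": [292,-145,0],"twist": [0,0,-0.804],"hand": 1},
    {"dp": [292,-145,0],"twist": [0,0,-0.804],"hand": 1},
  ],
)

```text
clock: 3.95
tool_pos: [0.5451, 0.0348, 0.3004]
eef_rot: [0.732, 0.682, -0.001, 0.001]
contact_force: [0.6, -0.9, -0.5]
opening: 0.999
finger_force: 0.0
```

```bash
python3 go.py d:-30 308 250 1.5708 d:-30 308 127 1.5708
```

```text
t 3.95 p [0.5451 0.0348 0.3004] yaw 1.5001692552898955 dryer mm [-103.9342   79.298   300.3826] F [ 0.6181 -0.9029 -0.5007] op 0.9990837237442257 q [ 0.1701  0.5711 -0.5234  1.7448  0.3493  0.9203 -0.5698]
dp [229.2  72.8  49.8] tw [-0.     0.002 -0.005]
dp [  0.  -0. 123.] tw [0. 0. 0.]
```

>>> step_arm(
  motion=[
    {"dp": [229,73,0],"twist": [0,0,-0.005],"hand": 1},
    {"dp": [229,73,0],"twist": [0,0,-0.005],"hand": 1},
    {"dp": [229,73,0],"twist": [0,0,-0.005],"hand": 1},
    {"dp": [229,73,0],"twist": [0,0,-0.005],"hand": 1},
    {"dp": [229,73,50],"twist": [0,0,-0.005],"hand": 1},
  ],
)

```text
clock: 4.58
tool_pos: [0.6359, 0.2648, 0.2533]
eef_rot: [0.729, 0.685, 0.006, 0.001]
contact_force: [-0.2, -0.2, -1.3]
opening: 1.003
finger_force: 0.0
```

>>> step_arm(
  motion=[
    {"dp": [0,0,50],"twist": [0,0,0],"hand": 1},
    {"dp": [0,0,80],"twist": [0,0,0],"hand": 1},
    {"dp": [0,0,80],"twist": [0,0,0],"hand": 1},
  ],
)

```text
clock: 4.95
tool_pos: [0.6321, 0.256, 0.1676]
eef_rot: [0.73, 0.683, -0.004, 0.0]
contact_force: [0.5, 0.6, 0.9]
opening: 0.997
finger_force: 0.0
```

```bash
python3 go.py d:-30 308 127 1.5708
```

```text
t 4.95 p [0.6321 0.256  0.1676] yaw 1.5049039248976033 dryer mm [-31.6159 305.7349 167.6167] F [0.5052 0.5917 0.8554] op 0.9965156551819725 q [-0.2388  0.902  -0.435   1.4412  0.4382  0.9023 -0.8703]
dp [ 2.5  1.8 40.6] tw [-0.004  0.006 -0.   ]
```

Close on the bar, then turn it counter-clockwise (negative tool z) by about 65°.

>>> step_arm(
  motion=[
    {"dp": [1,1,40],"twist": [0,0,0],"hand": 1},
    {"dp": [1,1,40],"twist": [0,0,0],"hand": -1},
    {"dp": [1,1,40],"twist": [0,0,0],"hand": -1},
    {"dp": [1,1,40],"twist": [0,0,0],"hand": -1},
    {"dp": [1,1,40],"twist": [0,0,0],"hand": -1},
  ],
)

```text
clock: 5.58
tool_pos: [0.634, 0.2616, 0.1321]
eef_rot: [0.729, 0.685, 0.001, 0.0]
contact_force: [-0.1, -0.1, -0.6]
opening: 0.57
finger_force: 0.0
```

>>> step_arm(
  motion=[
    {"dp": [0,0,0],"twist": [0,0,0],"hand": -1},
    {"dp": [0,0,0],"twist": [0,0,0],"hand": -1},
    {"dp": [0,0,0],"twist": [0,0,0],"hand": -1},
    {"dp": [0,0,0],"twist": [0,0,0],"hand": -1},
  ],
)

```text
clock: 6.08
tool_pos: [0.6343, 0.2614, 0.1307]
eef_rot: [0.729, 0.685, 0.001, 0.0]
contact_force: [2.0, 0.8, -1.5]
opening: 0.183
finger_force: 40.0
```

```bash
python3 go.py d:-30 308 127 1.5708
```

```text
t 6.075 p [0.6343 0.2614 0.1307] yaw 1.5082399340998718 dryer mm [-29.716  311.1815 130.7377] F [ 2.0359  0.8483 -1.5237] op 0.1826083719690655 q [-0.2509  0.949  -0.4191  1.4563  0.4639  0.8337 -0.8911]
dp [-3.2 -0.3  3.7] tw [ 0.002 -0.     0.003]
```

>>> step_arm(
  motion=[
    {"dp": [0,0,0],"twist": [0,0,-0.18],"hand": -1},
    {"dp": [0,-1,0],"twist": [0,0,-0.36],"hand": -1},
    {"dp": [-0.5,-2,0],"twist": [0,0,-0.54],"hand": -1},
    {"dp": [-1,-2,0],"twist": [0,0,-0.72],"hand": -1},
    {"dp": [-1,-2.5,0],"twist": [0,0,-0.9],"hand": -1},
  ],
)

```text
clock: 6.7
tool_pos: [0.6311, 0.2601, 0.1307]
eef_rot: [0.356, 0.935, -0.0, 0.0]
contact_force: [0.7, -0.6, -0.5]
opening: 0.176
finger_force: 40.0
```

>>> step_arm(
  motion=[
    {"dp": [0,0,0],"twist": [0,0,-0.18],"hand": -1},
    {"dp": [0,0,0],"twist": [0,0,-0.24],"hand": -1},
    {"dp": [0,0,0],"twist": [0,0,-0.24],"hand": -1},
  ],
)

```text
clock: 7.08
tool_pos: [0.6306, 0.2594, 0.1307]
eef_rot: [0.244, 0.97, -0.001, -0.0]
contact_force: [-0.5, -2.9, 3.9]
opening: 0.176
finger_force: 40.0
```

```bash
python3 go.py d:-30 308 200 2.7
```

```text
t 7.075 p [0.6306 0.2594 0.1307] yaw 2.647738392816132 dryer mm [-33.2938 308.9987 130.6974] F [-0.4518 -2.9488  3.8971] op 0.17620953221851252 q [-0.1216  1.0037 -0.7018  1.4593  0.7328  0.9539  0.0479]
dp [ -3.4   0.3 -69.3] tw [-0.002  0.     0.013]
```

>>> step_arm(
  motion=[
    {"dp": [0,0,0],"twist": [0,0,0],"hand": 1},
    {"dp": [0,0,0],"twist": [0,0,0],"hand": 1},
    {"dp": [0,0,0],"twist": [0,0,0],"hand": 1},
    {"dp": [0,0,0],"twist": [0,0,0],"hand": 1},
    {"dp": [0,0,0],"twist": [0,0,0],"hand": 1},
  ],
)

```text
clock: 7.7
tool_pos: [0.6306, 0.2612, 0.1307]
eef_rot: [0.244, 0.97, 0.0, -0.0]
contact_force: [-0.1, 0.4, -0.1]
opening: 0.718
finger_force: 0.0
```

>>> step_arm(
  motion=[
    {"dp": [0,0,-60],"twist": [0,0,0],"hand": 1},
    {"dp": [0,0,-120],"twist": [0,0,0],"hand": 1},
    {"dp": [0,0,-170],"twist": [0,0,0],"hand": 1},
    {"dp": [0,0,-170],"twist": [0,0,0],"hand": 1},
  ],
)

```text
clock: 8.2
tool_pos: [0.6322, 0.2628, 0.3059]
eef_rot: [0.244, 0.97, 0.004, 0.003]
contact_force: [0.2, 0.7, -0.7]
opening: 0.998
finger_force: 0.0
```

```bash
python3 go.py .52 -.02 .30 1.6 .4575 -.1745 .30 .377 .4575 -.1745 .14 .377
```

```text
t 8.2 p [0.6322 0.2628 0.3059] yaw 2.6485590724405075 dryer mm [-31.9539 312.4587 305.8745] F [ 0.1721  0.6502 -0.6585] op 0.9977443114089267 q [-0.0965  0.821  -0.7951  1.298   0.5845  1.2467  0.1721]
dp [ -35.  -302.2    3.5] tw [ 0.01  -0.001  1.049]
dp [-152.6  -67.    -0. ] tw [ 0.    -0.     1.223]
dp [ -0.  -0. 160.] tw [0. 0. 0.]
```

>>> step_arm(
  motion=[
    {"dp": [-35,-302,4],"twist": [0,0,0.9],"hand": 1},
    {"dp": [-35,-302,4],"twist": [0,0,0.9],"hand": 1},
    {"dp": [-35,-302,4],"twist": [0,0,0.9],"hand": 1},
    {"dp": [-35,-302,4],"twist": [0,0,0.9],"hand": 1},
    {"dp": [-35,-302,4],"twist": [0,0,0.9],"hand": 1},
  ],
)

```text
clock: 8.82
tool_pos: [0.517, -0.0246, 0.2958]
eef_rot: [0.644, 0.765, -0.001, -0.0]
contact_force: [0.9, -0.7, -0.0]
opening: 1.003
finger_force: 0.0
```

```bash
python3 go.py .4575 -.1745 .25 .8 .4575 -.1745 .25 .377; sed -i 's#snap(c);P#snap(c,f"pics/{c}1.png");P#' b.py; python3 b.py
```

```text
t 8.825 p [ 0.517  -0.0246  0.2958] yaw 1.7423601337812424 dryer mm [-128.0244   18.1607  295.7645] F [ 0.9128 -0.6866 -0.0416] op 1.0029269460735286 q [ 0.353   0.5578 -0.6313  1.8271  0.4131  0.8934 -0.2995]
dp [-137.5  -84.2   46. ] tw [-0.002  0.001  0.942]
dp [0. 0. 0.] tw [ 0.    -0.     0.423]
scene bench z 0.0002730260299422804
green 160 [ 0.7123 -0.095   0.0583] ((712.1561889648438, -95.31298828125), (45.6299934387207, 24.321945190429688), 85.73390197753906)
blue 201 [0.7222 0.0546 0.0582] ((722.28173828125, 54.300384521484375), (47.188899993896484, 24.4816837310791), 86.13964080810547)
yellow 272 [0.727  0.1296 0.0581] ((726.7989501953125, 129.14646911621094), (50.069419860839844, 28.349891662597656), 86.886962890625)
rail+keeper 1248 line [ 0.0601  0.9982  0.6493 -0.02  ] y range -0.24942174415217028 0.189896152157472 z [0.1647 0.1713 0.1893]
isobar 240 [0.6399 0.2585 0.1289] [0.6392 0.2585 0.1287] ((635.9246215820312, 258.013916015625), (15.834793090820312, 69.22247314453125), 86.36355590820312)
yellow block 4 [ 0.455  -0.183   0.1558] body ((489.9970397949219, -162.81724
[... 965 characters left out ...]
158063058 z [0.166  0.173  0.1908]
isobar 150 [0.6373 0.2545 0.1292] [0.6364 0.2556 0.1286] ((633.6146850585938, 257.4587097167969), (16.643062591552734, 63.49842071533203), 86.5716552734375)
yellow block 58 [ 0.4561 -0.1752  0.1552] body ((475.3930969238281, -167.88287353515625), (84.00654602050781, 50.19540786743164), 21.44293212890625) [0.0186 0.0385 0.044 ]
blue block 61 [0.4285 0.1756 0.1551] body ((448.6672058105469, 180.95956420898438), (83.90743255615234, 50.061248779296875), 12.753288269042969) [0.0201 0.0366 0.0437]
black block 63 [ 0.4316 -0.3159  0.1548] body ((452.246826171875, -312.2449645996094), (83.83078002929688, 50.8750114440918), 11.854735374450684) [0.0198 0.0352 0.0428]
```

View pics/scene1.png

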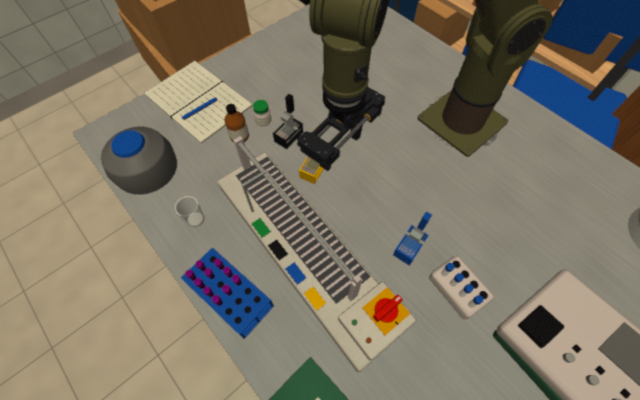

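>>> step_arm(
  motion=[
    {"dp": [-138,-84,40],"twist": [0,0,0.94],"hand": 1},
    {"dp": [-138,-84,40],"twist": [0,0,0.94],"hand": 1},
    {"dp": [-138,-84,40],"twist": [0,0,0.94],"hand": 1},
    {"dp": [-138,-84,40],"twist": [0,0,0.94],"hand": 1},
    {"dp": [-138,-84,40],"twist": [0,0,0.94],"hand": 1},
  ],
)

```text
clock: 9.55
tool_pos: [0.4602, -0.1726, 0.2558]
eef_rot: [0.92, 0.392, -0.0, -0.001]
contact_force: [-0.8, -0.2, 0.1]
opening: 0.996
finger_force: 0.0
```

>>> step_arm(
  motion=[
    {"dp": [0,0,0],"twist": [0,0,0.42],"hand": 0.4},
    {"dp": [0,0,0],"twist": [0,0,0.42],"hand": 0.4},
    {"dp": [0,0,0],"twist": [0,0,0.42],"hand": 0.4},
    {"dp": [0,0,0],"twist": [0,0,0.42],"hand": 0.4},
  ],
)

```text
clock: 10.05
tool_pos: [0.4606, -0.1722, 0.2563]
eef_rot: [0.981, 0.196, -0.0, -0.0]
contact_force: [-0.3, -0.2, 0.2]
opening: 0.697
finger_force: 0.0
```

```bash
python3 go.py .4572 -.1755 .14 .377
```

```text
t 10.05 p [ 0.4606 -0.1722  0.2563] yaw 0.3946827873285106 dryer mm [-174.7065 -132.8579  256.3492] F [-0.2758 -0.2084  0.243 ] op 0.6973647128676645 q [ 0.4081  0.5278 -0.2216  1.9623  0.1789  0.6707 -1.1012]
dp [ -4.3   1.8 116.4] tw [-0.     0.001  0.018]
```

>>> step_arm(
  motion=[
    {"dp": [-4,2,50],"twist": [0,0,0.018],"hand": 0.4},
    {"dp": [-4,2,90],"twist": [0,0,0.018],"hand": 0.4},
    {"dp": [-4,2,116],"twist": [0,0,0.018],"hand": 0.4},
    {"dp": [-4,2,116],"twist": [0,0,0.018],"hand": 0.4},
    {"dp": [-4,2,116],"twist": [0,0,0.018],"hand": 0.2},
  ],
)

```text
clock: 10.68
tool_pos: [0.4582, -0.1762, 0.1414]
eef_rot: [0.983, 0.186, 0.001, 0.0]
contact_force: [0.3, 0.3, 0.3]
opening: 0.614
finger_force: 0.0
```

>>> step_arm(
  motion=[
    {"dp": [0,0,0],"twist": [0,0,0],"hand": -1},
    {"dp": [0,0,0],"twist": [0,0,0],"hand": -1},
    {"dp": [0,0,0],"twist": [0,0,0],"hand": -1},
    {"dp": [0,0,0],"twist": [0,0,0],"hand": -1},
    {"dp": [0,0,0],"twist": [0,0,0],"hand": -1},
  ],
)

```text
clock: 11.3
tool_pos: [0.4577, -0.1762, 0.1409]
eef_rot: [0.983, 0.186, 0.0, 0.0]
contact_force: [-0.4, 0.2, 3.6]
opening: 0.18
finger_force: 40.0
```

```bash
python3 go.py .4572 -.1755 .25 .377 d:-130 -155 250 0 d:-19 -155 244 0 d:-19 -155 215 0
```

```text
t 11.3 p [ 0.4577 -0.1762  0.1409] yaw 0.37346871250680774 dryer mm [-177.2772 -136.9811  140.9405] F [-0.4461  0.1847  3.595 ] op 0.1799598450650088 q [ 0.3574  0.7218 -0.1358  2.0727  0.2558  0.3621 -1.1819]
dp [  -0.2   -0.8 -109.1] tw [ 0.    -0.    -0.004]
dp [35.3 37.4  0. ] tw [-0.    -0.     0.443]
dp [111.  -0.   6.] tw [0. 0. 0.]
dp [-0. -0. 29.] tw [0. 0. 0.]
```

>>> step_arm(
  motion=[
    {"dp": [0,0,-40],"twist": [0,0,0],"hand": -1},
    {"dp": [0,0,-80],"twist": [0,0,0],"hand": -1},
    {"dp": [0,0,-105],"twist": [0,0,0],"hand": -1},
    {"dp": [0,0,-105],"twist": [0,0,0],"hand": -1},
  ],
)

```text
clock: 11.8
tool_pos: [0.4583, -0.1763, 0.2467]
eef_rot: [0.983, 0.185, 0.001, 0.001]
contact_force: [-0.1, 0.3, -2.8]
opening: 0.175
finger_force: 40.0
```

>>> step_arm(
  motion=[
    {"dp": [0,18,0],"twist": [0,0,0.15],"hand": -1},
    {"dp": [10,37,0],"twist": [0,0,0.3],"hand": -1},
    {"dp": [35,37,0],"twist": [0,0,0.443],"hand": -1},
    {"dp": [35,37,0],"twist": [0,0,0.443],"hand": -1},
    {"dp": [35,37,0],"twist": [0,0,0.443],"hand": -1},
  ],
)

```text
clock: 12.42
tool_pos: [0.5021, -0.1975, 0.2442]
eef_rot: [0.999, -0.034, -0.002, -0.0]
contact_force: [-0.4, 0.7, -2.7]
opening: 0.178
finger_force: 40.0
```

```bash
cat > c.py <<'E'
from h import *
import sys
from scipy.optimize import least_squares
np.set_printoptions(precision=1,suppress=True)
# held/hung racks by colour: points in dryer frame (mm)
O=np.array([.6436,-.0511,0]);RD=R.from_euler("z",-.0655)
H={"yellow":(18,32),"blue":(100,125)}
for c in ["scene","top"]:
    s=snap(c,sys.argv[2]+c+".png" if len(sys.argv)>2 else None);P=cloud(s);hsv=cv2.cvtColor(s["pixels"],cv2.COLOR_RGB2HSV)
    Q=RD.inv().apply((P-O).reshape(-1,3)).reshape(P.shape)*1000
    for n in sys.argv[1].split(","):
        b=(s["depth"]>0)&(Q[...,2]>66)&(np.abs(Q[...,0]+60)<125)&(np.abs(Q[...,1])<240)
        if n=="black": m=b&(hsv[...,2]<60)&(Q[...,2]<235)
        else: m=b&(hsv[...,0]>=H[n][0])&(hsv[...,0]<=H[n][1])&(hsv[...,1]>110)
        q=Q[m]
        if len(q)<10: print(c,n,"few",len(q));continue
        z0=np.percentile(q[:,2],99); 
        bt=q[(q[:,2]<z0-70)]; tp=q[q[:,2]>z0-8]
        print(c,n,len(q),"x",np.percentile(q[:,0],[1,50,99]),"y",np.percentile(q[:,1],[1,50,99]),"z",np.percentile(q[:,2],[1,50,99]),"top",tp.mean(0),len(tp),"body y",np.percentile(bt[:,1],[1,99]) if len(bt) else 0,cv2.minAreaRect(np.float32(bt[:,:2])) if len(bt)>5 else 0)
E
python3 go.py d:-130 -155 250 0 d:-19 -155 244 0 d:-19 -155 215 0; python3 c.py yellow
```

```text
t 12.425 p [ 0.5021 -0.1975  0.2442] yaw -0.06788410908757607 dryer mm [-131.6258 -155.3872  244.2254] F [-0.3833  0.6931 -2.7356] op 0.1782738804880067 q [ 0.3412  0.5981 -0.0846  1.843   0.0742  0.7076 -1.4241]
dp [ 1.6 -0.4 -5.8] tw [-0.     0.004 -0.002]
dp [111.  -0.   6.] tw [0. 0. 0.]
dp [-0. -0. 29.] tw [0. 0. 0.]
scene yellow 2064 x [-152.7 -109.3  -69.8] y [-177.  -128.4 -108. ] z [106.8 449.4 551.7] top [ -84.9 -119.2  549.7] 57 body y [-177.3 -114.6] ((-113.30218505859375, -127.16279602050781), (86.97206115722656, 109.04907989501953), 2.8849565982818604)
top yellow 59 x [-102.4  -76.2  -71.3] y [-156.7 -134.1 -116.1] z [118.5 142.9 464.8] top [ -98.1 -118.4  464.9] 2 body y [-156.7 -116.1] ((-82.84906005859375, -132.24435424804688), (17.432798385620117, 51.18754959106445), 35.61953353881836)
```

>>> step_arm(
  motion=[
    {"dp": [30,0,0],"twist": [0,0,0],"hand": -1},
    {"dp": [60,0,0],"twist": [0,0,0],"hand": -1},
    {"dp": [90,0,0],"twist": [0,0,0],"hand": -1},
    {"dp": [113,0,0],"twist": [0,0,0],"hand": -1},
    {"dp": [113,0,0],"twist": [0,0,0],"hand": -1},
  ],
)

```text
clock: 13.15
tool_pos: [0.6164, -0.2058, 0.2449]
eef_rot: [0.999, -0.035, -0.0, -0.0]
contact_force: [-0.2, -0.1, -3.7]
opening: 0.179
finger_force: 40.0
```

```bash
sed -i 's/(Q\[...,2\]>66)/(Q[...,2]>66)\&(Q[...,2]<236)/' c.py; python3 go.py d:-19 -155 215 0; python3 c.py yellow pics/ins
```

```text
t 13.15 p [ 0.6164 -0.2058  0.2449] yaw -0.06926882475883885 dryer mm [ -16.9963 -156.1651  244.9357] F [-0.1764 -0.0878 -3.6623] op 0.17911569888743148 q [ 0.2915  0.7374 -0.0756  1.5039  0.0648  0.9035 -1.4448]
dp [-2.  -1.2 29.9] tw [-0.     0.001 -0.004]
scene yellow 373 x [-38.5  13.2  44.8] y [-212.6 -135.2  -98. ] z [ 98.9 140.1 221.7] top [  -7.7 -151.9  225.4] 6 body y [-212.6 -128.9] ((2.732807159423828, -171.54086303710938), (86.3058090209961, 84.24732971191406), 89.70211791992188)
top yellow 46 x [-42.2 -40.2 -27.9] y [-165.2 -145.2 -130.2] z [121.4 145.  150.4] top [ -39.2 -144.9  146.5] 30 body y 0 0
```

View pics/insscene.png

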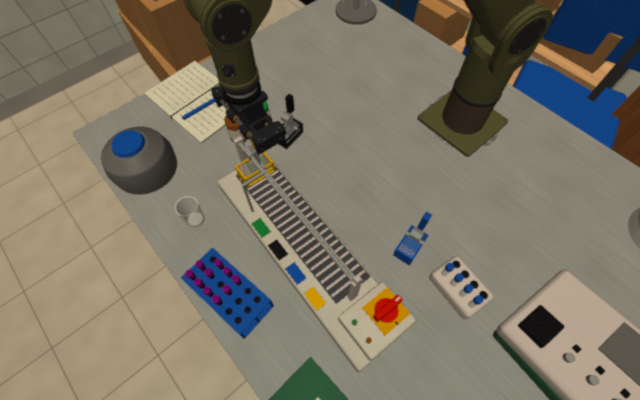

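>>> step_arm(
  motion=[
    {"dp": [-1.5,0,8],"twist": [0,0,0],"hand": -1},
    {"dp": [-1.5,0,16],"twist": [0,0,0],"hand": -1},
    {"dp": [-1.5,0,22],"twist": [0,0,0],"hand": -1},
    {"dp": [-1.5,0,22],"twist": [0,0,0],"hand": -1},
  ],
)

```text
clock: 13.75
tool_pos: [0.6148, -0.2054, 0.2231]
eef_rot: [0.999, -0.035, -0.0, -0.0]
contact_force: [0.2, -0.1, -3.3]
opening: 0.179
finger_force: 40.0
```

>>> step_arm(
  motion=[
    {"dp": [0,0,4],"twist": [0,0,0],"hand": -1},
    {"dp": [0,0,7],"twist": [0,0,0],"hand": -1},
    {"dp": [0,0,7],"twist": [0,0,0],"hand": -1},
  ],
)

```text
clock: 14.12
tool_pos: [0.6152, -0.2056, 0.2168]
eef_rot: [0.999, -0.035, 0.0, 0.0]
contact_force: [0.6, -0.6, -2.5]
opening: 0.176
finger_force: 40.0
```

```bash
python3 go.py d:-19 -155 215 0
```

```text
t 14.125 p [ 0.6152 -0.2056  0.2168] yaw -0.06964209619182118 dryer mm [ -18.1787 -156.0236  216.8387] F [ 0.5937 -0.6087 -2.5139] op 0.17647944646759994 q [ 0.2911  0.7674 -0.0743  1.5366  0.0693  0.8394 -1.4492]
dp [-0.8 -1.   1.8] tw [ 0.    -0.001 -0.004]
```

>>> step_arm(
  motion=[
    {"dp": [0,-20,0.5],"twist": [0,0,0],"hand": -1},
    {"dp": [0,-40,0.5],"twist": [0,0,0],"hand": -1},
    {"dp": [0,-60,0.5],"twist": [0,0,0],"hand": -1},
    {"dp": [0,-80,0.5],"twist": [0,0,0],"hand": -1},
    {"dp": [0,-80,0.5],"twist": [0,0,0],"hand": -1},
  ],
)

```text
clock: 14.75
tool_pos: [0.6212, -0.1213, 0.2164]
eef_rot: [0.999, -0.032, 0.0, -0.002]
contact_force: [1.5, 1.9, 0.2]
opening: 0.181
finger_force: 40.0
```

```bash
python3 go.py d:-19 60 216 0 d:-19 185 216 0; python3 c.py yellow
```

```text
t 14.75 p [ 0.6212 -0.1213  0.2164] yaw -0.06476387099029779 dryer mm [-17.7104 -71.5328 216.427 ] F [1.4641 1.9468 0.1833] op 0.18066760962851255 q [ 0.1577  0.7476 -0.0661  1.5885  0.0578  0.807  -1.5664]
dp [  -1.2 -131.5    0.8] tw [-0.003 -0.001  0.001]
dp [   0. -125.   -0.] tw [0. 0. 0.]
scene yellow 402 x [-38.8  17.4  44.7] y [-95.  -50.1 -19.5] z [ 77.9 110.7 204. ] top [ -7.2 -57.4 204.4] 10 body y [-95.1 -44.1] ((2.595714569091797, -69.94401550292969), (84.54271697998047, 52.15110778808594), 0.3698484003543854)
top yellow few 0
```

>>> step_arm(
  motion=[
    {"dp": [-1,-30,0],"twist": [0,0,0],"hand": -1},
    {"dp": [-1,-60,0],"twist": [0,0,0],"hand": -1},
    {"dp": [-1,-90,0],"twist": [0,0,0],"hand": -1},
    {"dp": [-1,-115,0],"twist": [0,0,0],"hand": -1},
    {"dp": [-1,-131,0],"twist": [0,0,0],"hand": -1},
  ],
)

```text
clock: 15.48
tool_pos: [0.6292, 0.004, 0.2164]
eef_rot: [0.999, -0.035, 0.001, 0.001]
contact_force: [1.9, -2.3, -0.2]
opening: 0.18
finger_force: 40.0
```

```bash
python3 go.py d:-19 185 216 0
```

```text
t 15.475 p [0.6292 0.004  0.2164] yaw -0.07095327637030417 dryer mm [-18.0047  54.0776 216.4431] F [ 1.9256 -2.3223 -0.2108] op 0.1798215649381542 q [-0.0584  0.7423 -0.0403  1.6025  0.0408  0.7967 -1.7584]
dp [  -1.7 -130.9    0.2] tw [ 0.002 -0.001 -0.005]
```

>>> step_arm(
  motion=[
    {"dp": [-0.5,-30,0],"twist": [0,0,0],"hand": -1},
    {"dp": [-0.5,-60,0],"twist": [0,0,0],"hand": -1},
    {"dp": [-0.5,-90,0],"twist": [0,0,0],"hand": -1},
    {"dp": [-0.5,-115,0],"twist": [0,0,0],"hand": -1},
    {"dp": [-0.5,-125,0],"twist": [0,0,0],"hand": -1},
  ],
)

```text
clock: 16.1
tool_pos: [0.6375, 0.1295, 0.2164]
eef_rot: [0.999, -0.035, 0.001, 0.001]
contact_force: [2.0, -2.6, 1.5]
opening: 0.174
finger_force: 40.0
```

>>> step_arm(
  motion=[
    {"dp": [0,0,0],"twist": [0,0,0],"hand": -1},
    {"dp": [0,0,0],"twist": [0,0,0],"hand": -1},
  ],
)

```text
clock: 16.35
tool_pos: [0.6373, 0.1297, 0.2165]
eef_rot: [0.999, -0.035, 0.001, -0.001]
contact_force: [2.6, 1.7, -0.2]
opening: 0.18
finger_force: 40.0
```

```bash
python3 go.py d:-19 185 216 0; python3 c.py yellow
```

```text
t 16.35 p [0.6373 0.1297 0.2165] yaw -0.07041862239575096 dryer mm [-18.0801 179.963  216.496 ] F [ 2.6032  1.6698 -0.2102] op 0.1799339617040341 q [-0.2594  0.7697 -0.0221  1.5336  0.0197  0.837  -1.9297]
dp [-0.9 -5.   0.5] tw [-0.001 -0.001 -0.005]
scene yellow 479 x [-34.9  15.1  44.7] y [156.3 193.5 209.5] z [ 79.  110.5 164. ] top [  4.5 195.3 176.7] 12 body y [156.9 206.3] ((2.9827613830566406, 181.32391357421875), (83.22764587402344, 49.888790130615234), 0.3591134250164032)
top yellow 89 x [-41.1 -28.9  57.6] y [155.4 159.5 190. ] z [ 67.  112.1 121.3] top [-20.1 165.6 117.4] 40 body y 0 0
```

>>> step_arm(
  motion=[
    {"dp": [-0.5,-4,0.5],"twist": [0,0,0],"hand": -1},
    {"dp": [-0.5,-4,0.5],"twist": [0,0,0],"hand": -1},
    {"dp": [-0.5,-4,0.5],"twist": [0,0,0],"hand": -0.2},
    {"dp": [-0.5,-4,0.5],"twist": [0,0,0],"hand": -0.2},
    {"dp": [-0.5,-4,0.5],"twist": [0,0,0],"hand": -0.2},
  ],
)

```text
clock: 17.08
tool_pos: [0.6356, 0.1344, 0.2151]
eef_rot: [0.999, -0.034, -0.001, -0.0]
contact_force: [-0.5, -0.4, 0.5]
opening: 0.401
finger_force: 0.0
```

>>> step_arm(
  motion=[
    {"dp": [0,0,-20],"twist": [0,0,0],"hand": -0.2},
    {"dp": [0,0,-60],"twist": [0,0,0],"hand": -0.2},
    {"dp": [0,0,-90],"twist": [0,0,0],"hand": -0.2},
    {"dp": [0,0,-90],"twist": [0,0,0],"hand": -0.2},
  ],
)

```text
clock: 17.58
tool_pos: [0.6376, 0.1344, 0.308]
eef_rot: [0.999, -0.035, 0.002, -0.001]
contact_force: [-0.7, 0.3, -0.5]
opening: 0.397
finger_force: 0.0
```

```bash
python3 go.py .43 .165 .30 .225; python3 c.py yellow pics/y; sed -i 's#pics/{c}1#pics/{c}2#' b.py; python3 b.py | egrep "scene|top|iso|block"
```

```text
t 17.575 p [0.6376 0.1344 0.308 ] yaw -0.06936916843390889 dryer mm [-18.0827 184.7276 307.9868] F [-0.7182  0.3424 -0.5298] op 0.3971168328532505 q [-0.2689  0.6738 -0.0179  1.429   0.0126  1.0343 -1.9295]
dp [-209.3  -16.1    7.1] tw [-0.001 -0.005 -0.294]
scene yellow 699 x [-33.4  10.6  51. ] y [156.4 189.2 206.6] z [ 78.9 113.7 229.6] top [-17.4 183.7 227.5] 51 body y [156.3 206.6] ((8.171150207519531, 181.3038330078125), (51.100650787353516, 86.53535461425781), 89.21601104736328)
top yellow 91 x [-36.5 -31.  -18.2] y [156.5 173.2 205.4] z [ 85.8 111.9 119.8] top [-32.2 179.8 115.5] 47 body y 0 0
scene bench z 0.0003100702227973873
isobar 240 [0.6387 0.2584 0.1288] [0.6387 0.2585 0.1286] ((635.454833984375, 258.025146484375), (15.824065208435059, 69.52037811279297), 86.37743377685547)Traceback (most recent call last):
  File "b.py", line 20, in <module>
    print(n,"block",len(a),a.mean(0) if len(a) else 0,"body",cv2.minAreaRect(np.float32(b[:,:2])*1000), np.percentile(b[:,2],[10,50,90]))
                                                                                                        ~~~~~~~~~~~~~^^^^^^^^^^^^^^^^^^^
    return _quantile_unchecked(
        a, q, axis, out, overwrite_input, method, keepdims, weights)
    return _ureduce(a,
                    func=_quantile_ureduce_func,
    ...<5 lines>...
                    overwrite_input=overwrite_input,
                    method=method)
    r = func(a, **kwargs)
    result = _quantile(arr,
                       quantiles=q,
    ...<2 lines>...
                       out=out,
                       weights=wgt)
    slices_having_nans = np.isnan(arr[-1, ...])
                                  ~~~^^^^^^^^^
IndexError: index -1 is out of bounds for axis 0 with size 0
```

View pics/yscene.png

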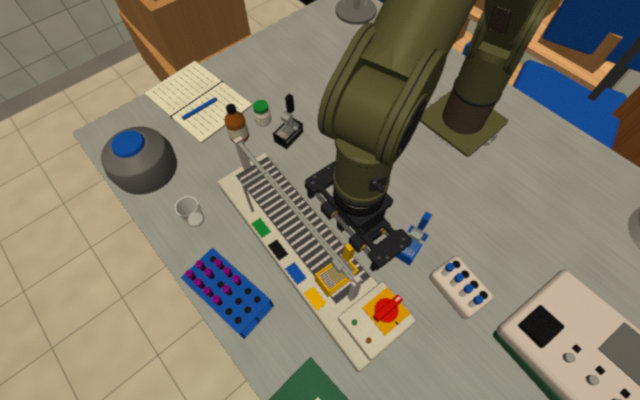

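```bash
sed -i 's/np.percentile(b\[:,2\],\[10,50,90\])/len(b)/; s/cv2.minAreaRect(np.float32(b\[:,:2\])\*1000)/cv2.minAreaRect(np.float32(b[:,:2])*1000) if len(b)>5 else 0/' b.py; python3 go.py .45 .0 .31 .1
```

```text
t 17.725 p [0.6356 0.1338 0.3043] yaw -0.06933364363673804 dryer mm [-20.0533 183.9644 304.2594] F [-0.7885  0.5822 -0.6013] op 0.39917994298096426 q [-0.2688  0.6775 -0.0179  1.4334  0.0128  1.0337 -1.9295]
dp [-175.9  146.3   -5.1] tw [ 0.001  0.003 -0.169]
```

>>> step_arm(
  motion=[
    {"dp": [-176,146,-5],"twist": [0,0,-0.17],"hand": -0.2},
    {"dp": [-176,146,-5],"twist": [0,0,-0.17],"hand": 0.4},
    {"dp": [-176,146,-5],"twist": [0,0,-0.17],"hand": 0.4},
    {"dp": [-176,146,-5],"twist": [0,0,-0.17],"hand": 0.4},
    {"dp": [-176,146,-5],"twist": [0,0,-0.17],"hand": 0.4},
  ],
)

```text
clock: 18.35
tool_pos: [0.4474, -0.0018, 0.3098]
eef_rot: [0.999, 0.048, -0.002, 0.001]
contact_force: [0.7, 0.2, -0.8]
opening: 0.7
finger_force: 0.0
```

```bash
python3 b.py | egrep "scene|top|iso|block"; python3 c.py yellow; python3 go.py .4289 .1766 .25 .225  .4289 .1766 .141 .225
```

```text
scene bench z 0.0002947276496763074
isobar 241 [0.6397 0.258  0.1291] [0.639  0.2585 0.1287] ((635.3648071289062, 258.0915832519531), (15.842692375183105, 69.62007904052734), 86.25496673583984)
yellow block 0 0 body 0 0
blue block 73 [0.4318 0.1774 0.1532] body ((450.2998962402344, 181.41159057617188), (85.75732421875, 49.982322692871094), 12.268884658813477) 412
black block 55 [ 0.4353 -0.3139  0.1517] body ((454.04864501953125, -312.6172180175781), (87.08953857421875, 53.79258346557617), 11.949116706848145) 489
top bench z 0.001242517019660161
isobar 150 [0.6359 0.2551 0.1289] [0.6359 0.2557 0.1284] ((634.0490112304688, 257.4544982910156), (15.881586074829102, 64.1261978149414), 86.18266296386719)
yellow block 0 0 body 0 0
blue block 63 [0.4285 0.1754 0.1544] body ((448.4642028808594, 181.03045654296875), (83.9803237915039, 50.331153869628906), 13.089051246643066) 460
black block 65 [ 0.4317 -0.3157  0.1542] body ((452.0342712402344, -312.365478515625), (84.4696273803711, 50.445404052734375), 11.676957130432129) 473
scene yellow 745 x [-34.2   7.8  49.4] y [156.6 188.9 206.5] z [ 79.3 114.3 230.6] top [-20.8 183.4 228.3] 89 body y [156.4 206.5] ((6.8681182861328125, 181.4281768798828), (50.33194351196289, 85.83989715576172), 89.17803192138672)
top yellow 320 x [-37.1 -19.5  46.2] y [156.  176.  205.6] z [ 77.8 116.2 232.9] top [-22.9 181.5 229.9] 60 body y [155.9 205.7] ((4.672359466552734, 180.781982421875), (50.7474365234375, 84.06056213378906), 89.34532165527344)
t 18.55 p [0.4519 0.0014 0.3103] yaw 0.10180647004409847 dryer mm [-194.7519   39.8241  310.2752] F [-0.594   0.1071  0.4546] op 0.7017111996972508 q [-0.044   0.3928 -0.0872  2.0002  0.0481  0.7503 -1.6287]
dp [  -5.1 -176.6   60.4] tw [-0.001 -0.    -0.123]
dp [  0.  -0. 109.] tw [0. 0. 0.]
```

>>> step_arm(
  motion=[
    {"dp": [-5,-60,20],"twist": [0,0,-0.06],"hand": 0.4},
    {"dp": [-5,-120,40],"twist": [0,0,-0.12],"hand": 0.4},
    {"dp": [-5,-177,60],"twist": [0,0,-0.123],"hand": 0.4},
    {"dp": [-5,-177,60],"twist": [0,0,-0.123],"hand": 0.4},
    {"dp": [-5,-177,60],"twist": [0,0,-0.123],"hand": 0.4},
  ],
)

```text
clock: 19.18
tool_pos: [0.4285, 0.1762, 0.2503]
eef_rot: [0.994, 0.112, -0.0, 0.0]
contact_force: [0.3, -0.8, 0.1]
opening: 0.705
finger_force: 0.0
```

```bash
python3 go.py .4289 .1766 .141 .225
```

```text
t 19.175 p [0.4285 0.1762 0.2503] yaw 0.22436108098415714 dryer mm [-229.5634  212.7461  250.2705] F [ 0.2542 -0.8111  0.1334] op 0.7045453638194751 q [-0.4193  0.5003 -0.1066  2.0507  0.0919  0.5958 -1.9356]
dp [  0.6  -0.3 109.3] tw [ 0.001  0.001 -0.001]
```

>>> step_arm(
  motion=[
    {"dp": [0.5,0,50],"twist": [0,0,0],"hand": 0.4},
    {"dp": [0.5,0,90],"twist": [0,0,0],"hand": 0.4},
    {"dp": [0.5,0,109],"twist": [0,0,0],"hand": 0.4},
    {"dp": [0.5,0,109],"twist": [0,0,0],"hand": 0.2},
    {"dp": [0.5,0,109],"twist": [0,0,0],"hand": -1},
  ],
)

```text
clock: 19.8
tool_pos: [0.4297, 0.1754, 0.1426]
eef_rot: [0.994, 0.11, 0.001, -0.0]
contact_force: [-0.5, 1.0, 0.4]
opening: 0.511
finger_force: 0.0
```

>>> step_arm(
  motion=[
    {"dp": [0,0,0],"twist": [0,0,0],"hand": -1},
    {"dp": [0,0,0],"twist": [0,0,0],"hand": -1},
    {"dp": [0,0,0],"twist": [0,0,0],"hand": -1},
    {"dp": [0,0,0],"twist": [0,0,0],"hand": -1},
    {"dp": [0,0,0],"twist": [0,0,0],"hand": -1},
  ],
)

```text
clock: 20.42
tool_pos: [0.4289, 0.1761, 0.1421]
eef_rot: [0.994, 0.111, 0.0, 0.0]
contact_force: [-0.7, -0.8, 5.7]
opening: 0.181
finger_force: 40.0
```

```bash
python3 go.py .4289 .1766 .246 .225 d:-130 60 246 0 d:-130 -155 246 0 
```

```text
t 20.425 p [0.4289 0.1761 0.1421] yaw 0.22325784366872736 dryer mm [-229.1058  212.6634  142.112 ] F [-0.6542 -0.7881  5.7238] op 0.18110567781573983 q [-0.4512  0.7011 -0.0609  2.1517  0.1379  0.2916 -1.9774]
dp [   0.2   -0.5 -103.9] tw [ 0.    -0.001 -0.002]
dp [ 51.1 175.1   0. ] tw [ 0.    -0.     0.291]
dp [ -0. 215.   0.] tw [0. 0. 0.]
```

>>> step_arm(
  motion=[
    {"dp": [0,0,-40],"twist": [0,0,0],"hand": -1},
    {"dp": [0,0,-80],"twist": [0,0,0],"hand": -1},
    {"dp": [0,0,-104],"twist": [0,0,0],"hand": -1},
    {"dp": [0,0,-104],"twist": [0,0,0],"hand": -1},
  ],
)

```text
clock: 20.92
tool_pos: [0.4293, 0.1764, 0.2467]
eef_rot: [0.994, 0.111, 0.001, -0.001]
contact_force: [0.3, -0.7, -2.6]
opening: 0.185
finger_force: 40.0
```

>>> step_arm(
  motion=[
    {"dp": [10,44,0],"twist": [0,0,0.07],"hand": -1},
    {"dp": [25,88,0],"twist": [0,0,0.15],"hand": -1},
    {"dp": [40,132,0],"twist": [0,0,0.22],"hand": -1},
    {"dp": [51,175,0],"twist": [0,0,0.291],"hand": -1},
    {"dp": [51,175,0],"twist": [0,0,0.291],"hand": -1},
  ],
)

```text
clock: 21.55
tool_pos: [0.5175, 0.0122, 0.2438]
eef_rot: [0.999, -0.038, -0.001, 0.002]
contact_force: [0.6, 0.6, -2.5]
opening: 0.178
finger_force: 40.0
```

```bash
python3 go.py d:-130 -155 246 0 d:-17 -155 246 0
```

```text
t 21.55 p [0.5175 0.0122 0.2438] yaw -0.07518282840194018 dryer mm [-129.9543   54.908   243.793 ] F [ 0.5907  0.6005 -2.4716] op 0.1777716418359873 q [-0.0828  0.5721 -0.05    1.9088  0.0486  0.6642 -1.8092]
dp [  2.  209.9  -1.5] tw [ 0.003  0.002 -0.01 ]
dp [113.  -0.  -0.] tw [0. 0. 0.]
```

>>> step_arm(
  motion=[
    {"dp": [1,50,-1],"twist": [0,0,-0.003],"hand": -1},
    {"dp": [1,100,-1],"twist": [0,0,-0.003],"hand": -1},
    {"dp": [1,150,-1],"twist": [0,0,-0.003],"hand": -1},
    {"dp": [1,190,-1],"twist": [0,0,-0.003],"hand": -1},
    {"dp": [1,212,-1],"twist": [0,0,-0.003],"hand": -1},
  ],
)

```text
clock: 22.18
tool_pos: [0.5023, -0.1962, 0.245]
eef_rot: [0.999, -0.033, -0.002, -0.0]
contact_force: [0.7, 1.2, -2.2]
opening: 0.179
finger_force: 40.0
```

>>> step_arm(
  motion=[
    {"dp": [0,0,0],"twist": [0,0,0],"hand": -1},
    {"dp": [0,0,0],"twist": [0,0,0],"hand": -1},
  ],
)

```text
clock: 22.42
tool_pos: [0.5037, -0.1924, 0.2459]
eef_rot: [1.0, -0.031, -0.001, -0.001]
contact_force: [0.8, 0.5, -2.4]
opening: 0.177
finger_force: 40.0
```

```bash
python3 go.py d:-17 -155 246 0
```

```text
t 22.425 p [ 0.5037 -0.1924  0.2459] yaw -0.06185768149330707 dryer mm [-130.3756 -150.1947  245.8556] F [ 0.8157  0.4665 -2.4413] op 0.17735869386869482 q [ 0.3369  0.5949 -0.0917  1.8436  0.0766  0.7086 -1.4301]
dp [113.4   5.2  -0.3] tw [-0.002  0.002  0.004]
```

>>> step_arm(
  motion=[
    {"dp": [30,5,0],"twist": [0,0,0.004],"hand": -1},
    {"dp": [60,5,0],"twist": [0,0,0.004],"hand": -1},
    {"dp": [90,5,0],"twist": [0,0,0.004],"hand": -1},
    {"dp": [113,5,0],"twist": [0,0,0.004],"hand": -1},
    {"dp": [113,5,0],"twist": [0,0,0.004],"hand": -1},
  ],
)

```text
clock: 23.05
tool_pos: [0.6171, -0.2043, 0.2457]
eef_rot: [0.999, -0.032, -0.0, -0.001]
contact_force: [-0.1, -1.0, -2.5]
opening: 0.176
finger_force: 40.0
```

```bash
python3 go.py d:-17 -155 217 0
```

```text
t 23.05 p [ 0.6171 -0.2043  0.2457] yaw -0.0649327334208425 dryer mm [ -16.3674 -154.6503  245.7381] F [-0.1484 -1.0117 -2.4973] op 0.17627093764538118 q [ 0.2926  0.7371 -0.0812  1.5017  0.0676  0.9066 -1.4451]
dp [-0.6  0.4 28.7] tw [-0.001  0.001  0.001]
```

>>> step_arm(
  motion=[
    {"dp": [-0.5,0,8],"twist": [0,0,0],"hand": -1},
    {"dp": [-0.5,0,16],"twist": [0,0,0],"hand": -1},
    {"dp": [-0.5,0,22],"twist": [0,0,0],"hand": -1},
    {"dp": [-0.5,0,26],"twist": [0,0,0],"hand": -1},
    {"dp": [-0.5,0,28],"twist": [0,0,0],"hand": -1},
  ],
)

```text
clock: 23.68
tool_pos: [0.6156, -0.2072, 0.2185]
eef_rot: [0.999, -0.034, -0.0, 0.0]
contact_force: [0.9, -0.6, -2.8]
opening: 0.179
finger_force: 40.0
```

>>> step_arm(
  motion=[
    {"dp": [0,0,0],"twist": [0,0,0],"hand": -1},
    {"dp": [0,0,0],"twist": [0,0,0],"hand": -1},
  ],
)

```text
clock: 23.92
tool_pos: [0.6159, -0.2072, 0.2189]
eef_rot: [0.999, -0.034, 0.0, 0.0]
contact_force: [-0.1, 0.1, -1.7]
opening: 0.177
finger_force: 40.0
```

```bash
python3 go.py d:-18 -70 217.5 0; python3 c.py blue
```

```text
t 23.925 p [ 0.6159 -0.2072  0.2189] yaw -0.0687674987598705 dryer mm [ -17.4182 -157.5737  218.9248] F [-0.1021  0.1439 -1.6689] op 0.17679520869526746 q [ 0.2952  0.7666 -0.0783  1.5306  0.0725  0.8468 -1.4488]
dp [ -0.9 -87.6   1.4] tw [ 0.    -0.    -0.003]
scene blue 250 x [-39.3  13.2  44.1] y [-180.7 -133.7 -130.6] z [ 77.8 103.3 156.7] top [  -8.  -151.2  194. ] 3 body y [-136.5 -130.6] ((0.2757835388183594, -133.47512817382812), (5.910953044891357, 80.85868835449219), 88.16752624511719)
top blue 37 x [-41.9 -39.2 -32.9] y [-163.1 -144.1 -132.1] z [100.9 117.4 123.8] top [ -38.7 -146.8  119.2] 27 body y 0 0
```

>>> step_arm(
  motion=[
    {"dp": [-0.5,-20,0.5],"twist": [0,0,-0.003],"hand": -1},
    {"dp": [-0.5,-45,0.5],"twist": [0,0,-0.003],"hand": -1},
    {"dp": [-0.5,-70,0.5],"twist": [0,0,-0.003],"hand": -1},
    {"dp": [-0.5,-95,0.5],"twist": [0,0,-0.003],"hand": -1},
    {"dp": [-0.5,-115,0.5],"twist": [0,0,-0.003],"hand": -1},
  ],
)

```text
clock: 24.65
tool_pos: [0.6232, -0.0892, 0.2183]
eef_rot: [0.999, -0.032, 0.0, -0.001]
contact_force: [0.4, -0.4, -2.4]
opening: 0.179
finger_force: 40.0
```

```bash
python3 go.py d:-18 110 217.5 0
```

```text
t 24.65 p [ 0.6232 -0.0892  0.2183] yaw -0.06324750384435608 dryer mm [-17.8235 -39.3072 218.298 ] F [ 0.3849 -0.4144 -2.3885] op 0.17882880250681366 q [ 0.1048  0.7411 -0.0642  1.5976  0.0583  0.8047 -1.617 ]
dp [   0.2 -149.3    1. ] tw [-0.001 -0.     0.002]
```

>>> step_arm(
  motion=[
    {"dp": [0,-30,0.5],"twist": [0,0,0],"hand": -1},
    {"dp": [0,-60,0.5],"twist": [0,0,0],"hand": -1},
    {"dp": [0,-90,0.5],"twist": [0,0,0],"hand": -1},
    {"dp": [0,-120,0.5],"twist": [0,0,0],"hand": -1},
    {"dp": [0,-148,0.5],"twist": [0,0,0],"hand": -1},
  ],
)

```text
clock: 25.28
tool_pos: [0.6329, 0.0574, 0.2179]
eef_rot: [0.999, -0.032, 0.0, -0.0]
contact_force: [-0.2, -0.6, -1.0]
opening: 0.177
finger_force: 40.0
```

>>> step_arm(
  motion=[
    {"dp": [0,0,0],"twist": [0,0,0],"hand": -1},
    {"dp": [0,0,0],"twist": [0,0,0],"hand": -1},
  ],
)

```text
clock: 25.52
tool_pos: [0.6329, 0.0545, 0.2179]
eef_rot: [0.999, -0.033, 0.0, 0.001]
contact_force: [0.3, -0.4, -1.6]
opening: 0.18
finger_force: 40.0
```

```bash
python3 go.py d:-18 110 217.5 0; python3 c.py blue,yellow
```

```text
t 25.525 p [0.6329 0.0545 0.2179] yaw -0.06623337519981698 dryer mm [-17.5921 104.6809 217.8503] F [ 0.3391 -0.3807 -1.5682] op 0.1799666456528229 q [-0.1383  0.7487 -0.038   1.5808  0.0372  0.8127 -1.8288]
dp [-0.4 -5.3  0.3] tw [ 0.001 -0.    -0.001]
scene blue 248 x [-31.6  27.5  43.9] y [ 80.5 126.8 130.8] z [ 79.7 111.7 118.7] top [ 25.  109.8 115.6] 128 body y 0 0
scene yellow 706 x [-34.3   9.7  49.3] y [156.8 189.4 206.6] z [ 79.  113.6 230.2] top [-20.7 186.9 228.1] 50 body y [156.7 206.6] ((6.753612518310547, 181.58554077148438), (50.56937026977539, 86.33433532714844), 88.58759307861328)
top blue few 0
top yellow few 0
```

>>> step_arm(
  motion=[
    {"dp": [0,-5,0.5],"twist": [0,0,0],"hand": -1},
    {"dp": [0,-5,0.5],"twist": [0,0,0],"hand": -1},
    {"dp": [0,-5,0.5],"twist": [0,0,0],"hand": -0.2},
    {"dp": [0,-5,0.5],"twist": [0,0,0],"hand": -0.2},
    {"dp": [0,-5,0.5],"twist": [0,0,0],"hand": -0.2},
  ],
)

```text
clock: 26.25
tool_pos: [0.633, 0.0605, 0.2172]
eef_rot: [0.999, -0.033, -0.0, -0.0]
contact_force: [0.7, -0.0, 0.7]
opening: 0.397
finger_force: 0.0
```

>>> step_arm(
  motion=[
    {"dp": [0,0,-20],"twist": [0,0,0],"hand": -0.2},
    {"dp": [0,0,-60],"twist": [0,0,0],"hand": -0.2},
    {"dp": [0,0,-90],"twist": [0,0,0],"hand": -0.2},
    {"dp": [0,0,-90],"twist": [0,0,0],"hand": -0.2},
  ],
)

```text
clock: 26.75
tool_pos: [0.6346, 0.0606, 0.3097]
eef_rot: [0.999, -0.033, 0.003, -0.0]
contact_force: [-0.4, -0.2, -0.2]
opening: 0.4
finger_force: 0.0
```

```bash
python3 c.py blue,yellow; python3 go.py .45 -.07 .31 .1 .4325 -.316 .26 .2;python3 b.py | egrep "scene|top|iso|black"
```

```text
scene blue 448 x [-37.9  -3.8  45.3] y [ 88.3 118.9 136.2] z [ 77.3 115.7 231.2] top [-14.8 112.7 229.1] 60 body y [ 87.9 136.3] ((3.2470474243164062, 111.79352569580078), (49.14173889160156, 84.97431945800781), 89.84455871582031)
scene yellow 740 x [-34.2   7.8  49.4] y [156.7 189.  206.7] z [ 80.  114.2 230.8] top [-21.  183.3 228.8] 84 body y [156.6 206.6] ((6.774578094482422, 181.23306274414062), (51.2175407409668, 85.74967193603516), 89.17797088623047)
top blue 23 x [-40.2 -36.3 -25.8] y [86.  89.7 96.9] z [ 85.9 117.  122.1] top [-34.3  89.3 117.7] 16 body y 0 0
top yellow few 0
t 26.85 p [0.6327 0.0603 0.3066] yaw -0.06561032064478749 dryer mm [-18.1731 110.4601 306.6084] F [0.5727 0.3524 0.3234] op 0.4018087955840347 q [-0.1475  0.653  -0.0371  1.4781  0.0266  1.012  -1.8274]
dp [-173.8  142.    -3.2] tw [ 0.     0.001 -0.166]
dp [-42. 243.  50.] tw [ 0.   0.  -0.1]
scene bench z 0.0002629336267292448
isobar 241 [0.6398 0.2581 0.1289] [0.639  0.2585 0.1286] ((635.3966674804688, 258.0315856933594), (15.83973217010498, 70.07574462890625), 86.43807220458984)
black block 35 [ 0.4386 -0.3132  0.1507] body ((454.68707275390625, -310.5614013671875), (86.37462615966797, 52.35078430175781), 10.056312561035156) 465
top bench z 0.001262331456142629
isobar 149 [0.6373 0.2546 0.1294] [0.6361 0.2556 0.1289] ((633.6199340820312, 257.46124267578125), (16.856773376464844, 63.84748840332031), 88.15811920166016)
black block 65 [ 0.4317 -0.3156  0.1546] body ((452.086669921875, -311.87353515625), (84.41045379638672, 50.867889404296875), 10.838647842407227) 474b.py:11: RuntimeWarning: Mean of empty slice.
  q=P[m]; mn=cv2.minAreaRect(np.float32(q[:,:2])*1000); print(n,m.sum(),q.mean(0),mn)
  ret = um.true_divide(
```

>>> step_arm(
  motion=[
    {"dp": [-174,142,-3],"twist": [0,0,-0.166],"hand": -0.2},
    {"dp": [-174,142,-3],"twist": [0,0,-0.166],"hand": 0.4},
    {"dp": [-174,142,-3],"twist": [0,0,-0.166],"hand": 0.4},
    {"dp": [-174,142,-3],"twist": [0,0,-0.166],"hand": 0.4},
    {"dp": [-174,142,-3],"twist": [0,0,-0.166],"hand": 0.4},
  ],
)

```text
clock: 27.58
tool_pos: [0.4472, -0.072, 0.3095]
eef_rot: [0.999, 0.048, -0.002, 0.0]
contact_force: [0.5, 0.4, -0.2]
opening: 0.698
finger_force: 0.0
```

>>> step_arm(
  motion=[
    {"dp": [-42,60,10],"twist": [0,0,-0.1],"hand": 0.4},
    {"dp": [-42,120,20],"twist": [0,0,-0.1],"hand": 0.4},
    {"dp": [-42,180,40],"twist": [0,0,-0.1],"hand": 0.4},
    {"dp": [-42,243,50],"twist": [0,0,-0.1],"hand": 0.4},
    {"dp": [-42,243,50],"twist": [0,0,-0.1],"hand": 0.4},
  ],
)

```text
clock: 28.2
tool_pos: [0.4325, -0.3203, 0.2583]
eef_rot: [0.995, 0.097, -0.001, 0.0]
contact_force: [-0.7, 0.4, 0.3]
opening: 0.701
finger_force: 0.0
```

>>> step_arm(
  motion=[
    {"dp": [0,0,0],"twist": [0,0,0],"hand": 0.4},
    {"dp": [0,0,0],"twist": [0,0,0],"hand": 0.4},
  ],
)

```text
clock: 28.45
tool_pos: [0.4336, -0.3137, 0.2602]
eef_rot: [0.995, 0.102, 0.0, -0.001]
contact_force: [-0.1, 1.0, 0.1]
opening: 0.697
finger_force: 0.0
```

```bash
python3 go.py .4325 -.3164 .141 .2; python3 c.py blue,yellow; python3 b.py 2>/dev/null| egrep "scene|top|iso|black"
```

```text
t 28.45 p [ 0.4336 -0.3137  0.2602] yaw 0.20368327333174852 dryer mm [-192.3674 -275.7398  260.1801] F [-0.0661  0.9675  0.0638] op 0.6971572209336672 q [ 0.616   0.5702 -0.1205  1.8393  0.0947  0.7382 -0.9229]
dp [ -1.7   2.6 119.2] tw [-0.001 -0.     0.004]
scene blue 464 x [-37.8  -7.5  45.3] y [ 88.2 118.9 136.2] z [ 77.6 115.9 232.2] top [-16.8 112.4 229.8] 73 body y [ 88.  136.3] ((3.2042236328125, 112.01567077636719), (49.16081237792969, 84.34457397460938), 89.66704559326172)
scene yellow 747 x [-34.    8.   49.4] y [156.4 188.9 206.6] z [ 79.5 114.2 230.9] top [-21.  183.5 229. ] 84 body y [156.2 206.6] ((6.576240539550781, 181.33494567871094), (51.370365142822266, 86.36485290527344), 89.2317123413086)
top blue 165 x [-40.1 -25.7  41. ] y [ 86.1 107.6 133.1] z [ 79.3 118.5 234.9] top [-20.3 110.4 231.3] 47 body y [ 86.  133.3] ((9.597339630126953, 109.51036834716797), (47.381595611572266, 99.62374114990234), 89.51004791259766)
top yellow 321 x [-37.1 -19.3  46. ] y [155.7 175.6 205.6] z [ 79.1 116.2 232.8] top [-22.8 181.6 229.5] 59 body y [155.5 205.7] ((4.306118011474609, 181.3491973876953), (51.12385177612305, 83.81810760498047), 88.61676025390625)
scene bench z 0.000273259485060795
isobar 242 [0.6393 0.2584 0.1289] [0.6389 0.2585 0.1287] ((635.4351806640625, 258.02911376953125), (15.88344955444336, 69.36371612548828), 86.22856903076172)
black block 55 [ 0.4352 -0.3141  0.1517] body ((454.0718078613281, -311.8966369628906), (86.4315414428711, 52.89433288574219), 11.140006065368652) 480
top bench z 0.0012868119925097954
isobar 147 [0.6374 0.2546 0.1291] [0.6366 0.2557 0.1286] ((633.763916015625, 258.1920471191406), (18.27932357788086, 63.929344177246094), 87.09737396240234)
black block 0 0 body ((470.1366271972656, -308.361083984375), (47.259944915771484, 50.2911376953125), 12.264106750488281) 305
```

>>> step_arm(
  motion=[
    {"dp": [-1,2,50],"twist": [0,0,0],"hand": 0.4},
    {"dp": [-1,2,90],"twist": [0,0,0],"hand": 0.4},
    {"dp": [-1,2,119],"twist": [0,0,0],"hand": 0.4},
    {"dp": [-1,2,119],"twist": [0,0,0],"hand": 0.2},
    {"dp": [-1,2,119],"twist": [0,0,0],"hand": -1},
  ],
)

```text
clock: 29.28
tool_pos: [0.433, -0.3182, 0.1423]
eef_rot: [0.995, 0.1, 0.001, 0.001]
contact_force: [-0.3, -0.2, 0.2]
opening: 0.507
finger_force: 0.0
```

>>> step_arm(
  motion=[
    {"dp": [0,0,0],"twist": [0,0,0],"hand": -1},
    {"dp": [0,0,0],"twist": [0,0,0],"hand": -1},
    {"dp": [0,0,0],"twist": [0,0,0],"hand": -1},
    {"dp": [0,0,0],"twist": [0,0,0],"hand": -1},
    {"dp": [0,0,0],"twist": [0,0,0],"hand": -1},
  ],
)

```text
clock: 29.9
tool_pos: [0.4325, -0.3181, 0.1418]
eef_rot: [0.995, 0.1, 0.0, 0.0]
contact_force: [-1.1, 0.4, 5.4]
opening: 0.176
finger_force: 40.0
```

```bash
python3 go.py .4325 -.3164 .246 .2 d:-130 -155 246 0
```

```text
t 29.9 p [ 0.4325 -0.3181  0.1418] yaw 0.20030915577342037 dryer mm [-193.1885 -280.2874  141.7668] F [-1.0598  0.3701  5.4412] op 0.17632762681562328 q [ 0.6006  0.7547 -0.0868  1.9385  0.1359  0.4531 -0.9554]
dp [   0.4   -1.6 -104.2] tw [ 0.001 -0.001  0.   ]
dp [  93.5 -102.6   -0. ] tw [-0.    -0.     0.266]
```

>>> step_arm(
  motion=[
    {"dp": [0,0,-40],"twist": [0,0,0],"hand": -1},
    {"dp": [0,0,-80],"twist": [0,0,0],"hand": -1},
    {"dp": [0,0,-104],"twist": [0,0,0],"hand": -1},
    {"dp": [0,0,-104],"twist": [0,0,0],"hand": -1},
  ],
)

```text
clock: 30.4
tool_pos: [0.4327, -0.3186, 0.2462]
eef_rot: [0.995, 0.1, 0.001, 0.001]
contact_force: [-0.1, 0.4, -4.1]
opening: 0.18
finger_force: 40.0
```

>>> step_arm(
  motion=[
    {"dp": [20,-35,0],"twist": [0,0,0.08],"hand": -1},
    {"dp": [45,-70,0],"twist": [0,0,0.16],"hand": -1},
    {"dp": [70,-104,0],"twist": [0,0,0.266],"hand": -1},
    {"dp": [93,-104,0],"twist": [0,0,0.266],"hand": -1},
    {"dp": [93,-104,0],"twist": [0,0,0.266],"hand": -1},
  ],
)

```text
clock: 31.02
tool_pos: [0.5035, -0.1962, 0.2435]
eef_rot: [1.0, -0.031, -0.001, -0.0]
contact_force: [-0.6, -0.4, -2.6]
opening: 0.176
finger_force: 40.0
```

>>> step_arm(
  motion=[
    {"dp": [0,0,0],"twist": [0,0,0],"hand": -1},
    {"dp": [0,0,0],"twist": [0,0,0],"hand": -1},
  ],
)

```text
clock: 31.28
tool_pos: [0.5011, -0.1987, 0.2447]
eef_rot: [0.999, -0.034, -0.001, 0.0]
contact_force: [0.2, -0.2, -2.6]
opening: 0.179
finger_force: 40.0
```

```bash
python3 go.py d:-17 -155 246 0
```

```text
t 31.275 p [ 0.5011 -0.1987  0.2447] yaw -0.06782073689339381 dryer mm [-132.5458 -156.6012  244.7013] F [ 0.2048 -0.1846 -2.577 ] op 0.17892308343779958 q [ 0.3013  0.5959 -0.0157  1.848   0.0149  0.6998 -1.3618]
dp [115.5  -1.9  -1.5] tw [ 0.     0.002 -0.002]
```

>>> step_arm(
  motion=[
    {"dp": [30,-2,-1],"twist": [0,0,-0.002],"hand": -1},
    {"dp": [60,-2,-1],"twist": [0,0,-0.002],"hand": -1},
    {"dp": [90,-2,-1],"twist": [0,0,-0.002],"hand": -1},
    {"dp": [115,-2,-1],"twist": [0,0,-0.002],"hand": -1},
    {"dp": [115,-2,-1],"twist": [0,0,-0.002],"hand": -1},
  ],
)

```text
clock: 31.9
tool_pos: [0.6174, -0.2038, 0.2454]
eef_rot: [0.999, -0.032, -0.0, 0.0]
contact_force: [-1.1, -0.7, -2.9]
opening: 0.175
finger_force: 40.0
```

```bash
python3 go.py d:-17 -155 217 0
```

```text
t 31.9 p [ 0.6174 -0.2038  0.2454] yaw -0.0642777003771801 dryer mm [ -16.1038 -154.0525  245.4339] F [-1.126  -0.6803 -2.9159] op 0.17528796606387612 q [ 0.2514  0.7373 -0.0069  1.5045  0.0061  0.9006 -1.3925]
dp [-0.9  0.9 28.4] tw [0.    0.001 0.001]
```

>>> step_arm(
  motion=[
    {"dp": [-0.5,0,8],"twist": [0,0,0],"hand": -1},
    {"dp": [-0.5,0,16],"twist": [0,0,0],"hand": -1},
    {"dp": [-0.5,0,22],"twist": [0,0,0],"hand": -1},
    {"dp": [-0.5,0,26],"twist": [0,0,0],"hand": -1},
    {"dp": [-0.5,0,28],"twist": [0,0,0],"hand": -1},
  ],
)

```text
clock: 32.52
tool_pos: [0.6169, -0.2032, 0.218]
eef_rot: [0.999, -0.032, -0.0, 0.0]
contact_force: [-0.4, 0.2, -2.9]
opening: 0.181
finger_force: 40.0
```

>>> step_arm(
  motion=[
    {"dp": [0,0,0],"twist": [0,0,0],"hand": -1},
    {"dp": [0,0,0],"twist": [0,0,0],"hand": -1},
  ],
)

```text
clock: 32.78
tool_pos: [0.6173, -0.2032, 0.2185]
eef_rot: [0.999, -0.032, 0.0, 0.0]
contact_force: [0.9, -0.2, -3.9]
opening: 0.178
finger_force: 40.0
```

```bash
python3 go.py d:-18 35 217 0;python3 c.py blue,yellow
```

```text
t 32.775 p [ 0.6173 -0.2032  0.2185] yaw -0.06363668972123215 dryer mm [ -16.3329 -153.5247  218.4746] F [ 0.9378 -0.243  -3.9234] op 0.1775714693136773 q [ 0.2515  0.7671 -0.0083  1.5333  0.0078  0.8406 -1.394 ]
dp [  -1.3 -188.5    1.4] tw [ 0.    -0.001  0.002]
scene blue 469 x [-37.7  -7.3  45.1] y [ 88.5 119.  136.3] z [ 77.7 115.9 231.8] top [-16.8 112.5 229.5] 76 body y [ 88.  136.3] ((3.2904052734375, 111.89400482177734), (49.250118255615234, 84.33961486816406), 89.97183990478516)
scene yellow 746 x [-34.4   7.8  49.4] y [156.6 189.  206.7] z [ 79.5 114.1 230.5] top [-20.8 183.4 228.3] 89 body y [156.4 206.6] ((7.080860137939453, 181.56326293945312), (50.5673942565918, 85.68579864501953), 89.16793823242188)
top blue 164 x [-40.3 -25.7  41. ] y [ 86.1 107.9 133.3] z [ 83.3 118.9 233.5] top [-20.2 110.2 230.3] 52 body y [ 85.9 133.4] ((0.5179901123046875, 109.71392822265625), (81.6292495727539, 47.661354064941406), 0.23847933113574982)
top yellow 318 x [-37.  -18.9  46.2] y [155.9 175.9 205.5] z [ 77.1 115.6 232.4] top [-22.8 181.5 229.4] 58 body y [155.9 205.6] ((4.692039489746094, 181.1697998046875), (50.49806213378906, 84.83164978027344), 89.38150024414062)
```

>>> step_arm(
  motion=[
    {"dp": [-1,-15,1],"twist": [0,0,0.001],"hand": -1},
    {"dp": [-1,-40,1],"twist": [0,0,0.001],"hand": -1},
    {"dp": [-1,-65,1],"twist": [0,0,0.001],"hand": -1},
    {"dp": [-1,-90,1],"twist": [0,0,0.001],"hand": -1},
    {"dp": [-1,-100,1],"twist": [0,0,0.001],"hand": -1},
  ],
)

```text
clock: 33.5
tool_pos: [0.623, -0.1, 0.2175]
eef_rot: [1.0, -0.03, 0.001, -0.001]
contact_force: [0.7, -0.4, -2.5]
opening: 0.176
finger_force: 40.0
```

```bash
python3 go.py d:-18 35 217 0
```

```text
t 33.5 p [ 0.623  -0.1     0.2175] yaw -0.0609592886239469 dryer mm [-17.3236 -50.1067 217.5391] F [ 0.7252 -0.4257 -2.5192] op 0.1764059893633582 q [ 0.0845  0.7438  0.0043  1.5969 -0.0064  0.7998 -1.5396]
dp [ -0.3 -85.1   0.7] tw [-0.002 -0.001  0.005]
```

>>> step_arm(
  motion=[
    {"dp": [0,-25,0.5],"twist": [0,0,0.003],"hand": -1},
    {"dp": [0,-50,0.5],"twist": [0,0,0.003],"hand": -1},
    {"dp": [0,-75,0.5],"twist": [0,0,0.003],"hand": -1},
    {"dp": [0,-87,0.5],"twist": [0,0,0.003],"hand": -1},
    {"dp": [0,-87,0.5],"twist": [0,0,0.003],"hand": -1},
  ],
)

```text
clock: 34.12
tool_pos: [0.6288, -0.015, 0.2172]
eef_rot: [0.999, -0.033, 0.001, -0.001]
contact_force: [0.9, 2.6, 1.2]
opening: 0.177
finger_force: 40.0
```

```bash
python3 go.py d:-18 35 217 0; python3 c.py black pics/k
```

```text
t 34.125 p [ 0.6288 -0.015   0.2172] yaw -0.06614357670567284 dryer mm [-17.1693  35.0095 217.2242] F [0.932  2.6245 1.1862] op 0.1767591384277113 q [-0.0599  0.7415  0.0203  1.6053 -0.0211  0.7931 -1.6671]
dp [-0.8  0.   0.2] tw [-0.002 -0.002 -0.001]
scene black 278 x [-37.2  21.9  44.3] y [ 13.5  58.7 105.8] z [ 77.1 105.6 220.9] top [-13.4  78.6 224.2] 5 body y [13.5 62.1] ((3.3754043579101562, 37.7977409362793), (49.394561767578125, 82.72464752197266), 89.48399353027344)
top black few 0
```

View pics/kscene.png

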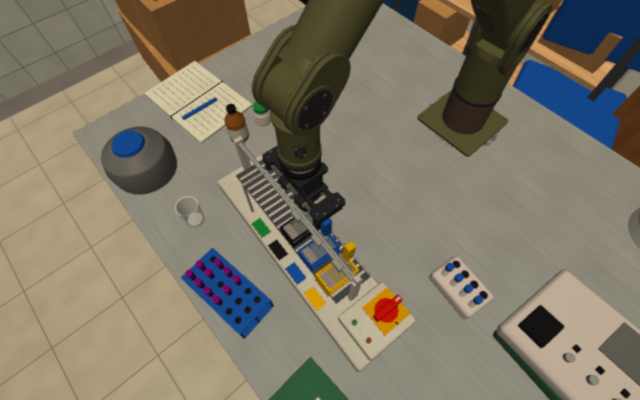

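The picture shows yellow, blue and black hanging in order at (335,280), (315,255) and (295,230), each level with its own tag. I'll release and lift.

>>> step_arm(
  motion=[
    {"dp": [0,1,0.5],"twist": [0,0,0],"hand": -1},
    {"dp": [0,1,0.5],"twist": [0,0,0],"hand": -0.2},
    {"dp": [0,1,0.5],"twist": [0,0,0],"hand": -0.2},
    {"dp": [0,1,0.5],"twist": [0,0,0],"hand": -0.2},
  ],
)

```text
clock: 34.72
tool_pos: [0.6275, -0.0186, 0.2159]
eef_rot: [0.999, -0.034, -0.001, 0.001]
contact_force: [-0.5, -1.1, 0.1]
opening: 0.398
finger_force: 0.0
```

>>> step_arm(
  motion=[
    {"dp": [0,0,-20],"twist": [0,0,0],"hand": -0.2},
    {"dp": [0,0,-60],"twist": [0,0,0],"hand": -0.2},
    {"dp": [0,0,-100],"twist": [0,0,0],"hand": -0.2},
    {"dp": [0,0,-130],"twist": [0,0,0],"hand": -0.2},
    {"dp": [0,0,-130],"twist": [0,0,0],"hand": -0.2},
  ],
)

```text
clock: 35.35
tool_pos: [0.6291, -0.018, 0.3486]
eef_rot: [0.999, -0.034, 0.003, 0.0]
contact_force: [-0.8, -0.1, -1.2]
opening: 0.402
finger_force: 0.0
```

```bash
python3 go.py .50 .10 .33 1.0 .53 .22 .33 1.9 d:-30 308 250 2.7; python3 c.py black,blue,yellow
```

```text
t 35.35 p [ 0.6291 -0.018   0.3486] yaw -0.06835600513672048 dryer mm [-16.5983  32.0687 348.5579] F [-0.7588 -0.0978 -1.221 ] op 0.40228325386001007 q [-0.0636  0.604   0.0343  1.4449 -0.0213  1.0879 -1.6648]
dp [-137.  -108.9   17.8] tw [ 0.003 -0.005 -1.068]
dp [117.2 -39.6  -0. ] tw [ 0.   0.  -0.9]
dp [  2.6 110.6  80. ] tw [-0.     0.    -0.735]
scene black 483 x [-38.6  -7.4  44.7] y [12.4 42.7 60. ] z [ 77.7 115.4 231.9] top [-16.1  36.9 229.5] 67 body y [12. 60.] ((2.624774932861328, 36.24345779418945), (48.70896911621094, 85.13774108886719), 89.30865478515625)
scene blue 468 x [-38.   -7.4  45.2] y [ 88.2 118.9 136.1] z [ 76.8 115.7 232. ] top [-17.  112.6 229.6] 76 body y [ 88.  136.1] ((2.775470733642578, 111.9069595336914), (85.532470703125, 48.72615051269531), 0.27018189430236816)
scene yellow 744 x [-34.2   8.2  49.5] y [156.5 188.9 206.7] z [ 79.2 114.2 230.4] top [-20.8 183.3 228.2] 87 body y [156.4 206.6] ((7.016345977783203, 181.53085327148438), (50.79644012451172, 85.71434020996094), 89.2823715209961)
top black few 0
top blue few 0
top yellow 241 x [-37.3 -25.3  45.9] y [156.8 181.6 206.2] z [ 79.8 116.8 233.7] top [-22.9 181.3 230. ] 58 body y [156.7 206.3] ((4.597812652587891, 181.57102966308594), (84.48529052734375, 49.9742431640625), 0.2689640522003174)
```

>>> step_arm(
  motion=[
    {"dp": [-137,-109,18],"twist": [0,0,-0.1],"hand": 1},
    {"dp": [-137,-109,18],"twist": [0,0,-0.9],"hand": 1},
    {"dp": [-137,-109,18],"twist": [0,0,-0.9],"hand": 1},
    {"dp": [-137,-109,18],"twist": [0,0,-0.9],"hand": 1},
    {"dp": [-137,-109,18],"twist": [0,0,-0.9],"hand": 1},
  ],
)

```text
clock: 36.08
tool_pos: [0.4971, 0.1008, 0.3267]
eef_rot: [0.923, 0.385, -0.002, -0.0]
contact_force: [0.1, 0.2, 0.5]
opening: 0.944
finger_force: 0.0
```

```bash
python3 go.py .53 .22 .33 1.7 d:-30 308 250 2.6
```

```text
t 36.075 p [0.4971 0.1008 0.3267] yaw 0.7903512910639051 dryer mm [-156.0947  141.958   326.735 ] F [0.0896 0.1686 0.4653] op 0.9442420650567158 q [-0.147   0.4535 -0.2187  1.8225  0.1232  0.8823 -1.2035]
dp [107.8 -60.5  -3.5] tw [-0.003  0.002 -0.91 ]
dp [ 24.5 107.9  80. ] tw [ 0.     0.    -0.835]
```

>>> step_arm(
  motion=[
    {"dp": [108,-60,-3],"twist": [0,0,-0.9],"hand": 1},
    {"dp": [108,-60,-3],"twist": [0,0,-0.9],"hand": 1},
    {"dp": [108,-60,-3],"twist": [0,0,-0.9],"hand": 1},
    {"dp": [108,-60,-3],"twist": [0,0,-0.9],"hand": 1},
    {"dp": [108,-60,-3],"twist": [0,0,-0.9],"hand": 1},
  ],
)

```text
clock: 36.7
tool_pos: [0.5321, 0.2188, 0.3292]
eef_rot: [0.664, 0.747, -0.002, -0.001]
contact_force: [-0.6, -1.2, -0.2]
opening: 0.997
finger_force: 0.0
```

```bash
python3 go.py d:-30 308 250 2.7
```

```text
t 36.7 p [0.5321 0.2188 0.3292] yaw 1.6881985926123644 dryer mm [-128.9515  261.99    329.1631] F [-0.6021 -1.1814 -0.221 ] op 0.9973834995197631 q [-0.1961  0.5729 -0.4646  1.618   0.2877  1.0233 -0.6311]
dp [ 27.3 106.   78.7] tw [-0.004 -0.001 -0.946]
```

>>> step_arm(
  motion=[
    {"dp": [27,106,20],"twist": [0,0,-0.93],"hand": 1},
    {"dp": [27,106,40],"twist": [0,0,-0.93],"hand": 1},
    {"dp": [27,106,60],"twist": [0,0,-0.93],"hand": 1},
    {"dp": [27,106,60],"twist": [0,0,-0.93],"hand": 1},
    {"dp": [27,106,60],"twist": [0,0,-0.93],"hand": 1},
  ],
)

```text
clock: 37.33
tool_pos: [0.6343, 0.2573, 0.2683]
eef_rot: [0.258, 0.966, -0.001, -0.002]
contact_force: [0.6, -0.0, 0.1]
opening: 1.0
finger_force: 0.0
```

>>> step_arm(
  motion=[
    {"dp": [0,0,0],"twist": [0,0,0],"hand": 1},
    {"dp": [0,0,0],"twist": [0,0,0],"hand": 1},
  ],
)

```text
clock: 37.58
tool_pos: [0.6349, 0.2575, 0.2702]
eef_rot: [0.263, 0.965, -0.001, -0.001]
contact_force: [-0.6, 0.3, -0.0]
opening: 0.998
finger_force: 0.0
```

```bash
python3 go.py d:-30 308 130 2.69; python3 c.py black,blue,yellow
```

```text
t 37.575 p [0.6349 0.2575 0.2702] yaw 2.609561098579211 dryer mm [-28.8601 307.3928 270.2165] F [-0.6196  0.2541 -0.0056] op 0.9980516685072183 q [-0.1406  0.8306 -0.6636  1.3339  0.5205  1.153   0.1836]
dp [  1.2   0.2 140.2] tw [-0.001 -0.001 -0.015]
scene black 453 x [-40.5  -4.4  42. ] y [11.9 42.9 60. ] z [ 75.1 115.2 233.4] top [-11.4  36.7 231.1] 64 body y [11.7 60. ] ((0.20890426635742188, 35.490604400634766), (50.242218017578125, 84.1631851196289), 89.0694351196289)
scene blue 474 x [-38.   -7.5  45.2] y [ 87.7 118.8 136.1] z [ 77.6 116.2 231.6] top [-16.8 112.5 229.8] 75 body y [ 87.4 136.2] ((3.2187576293945312, 97.93013000488281), (77.08031463623047, 84.61644744873047), 89.76612854003906)
scene yellow 736 x [-34.4   7.6  49.4] y [156.5 188.8 206.5] z [ 79.7 114.1 230.4] top [-20.7 183.4 228.1] 88 body y [156.5 206.5] ((6.6647796630859375, 181.56346130371094), (50.6721076965332, 86.65287780761719), 89.44034576416016)
top black 33 x [-38.9 -28.  -20.4] y [14.5 30.4 52.2] z [ 93.8 198.2 233.7] top [-25.1  30.3 231.2] 8 body y [14.5 52.7] ((-38.639984130859375, 33.75025939941406), (1.1548519134521484, 38.58628463745117), 1.8813892602920532)
top blue 165 x [-40.1 -26.   41. ] y [ 85.9 107.4 133.3] z [ 83.  118.4 234.4] top [-20.  110.1 230.9] 47 body y [ 85.8 133.4] ((0.7869148254394531, 109.58406066894531), (81.61329650878906, 47.939579010009766), 0.3111555576324463)
top yellow 322 x [-37.  -19.1  46. ] y [156.  176.2 205.7] z [ 77.5 116.5 233.1] top [-22.9 181.7 229.9] 58 body y [155.9 205.8] ((12.910415649414062, 181.07115173339844), (50.741310119628906, 100.07843780517578), 89.02981567382812)
```

>>> step_arm(
  motion=[
    {"dp": [1,0,50],"twist": [0,0,0],"hand": 1},
    {"dp": [1,0,100],"twist": [0,0,0],"hand": 1},
    {"dp": [1,0,125],"twist": [0,0,0],"hand": 1},
    {"dp": [1,0,140],"twist": [0,0,0],"hand": 1},
    {"dp": [1,0,140],"twist": [0,0,0],"hand": -1},
  ],
)

```text
clock: 38.3
tool_pos: [0.6342, 0.2582, 0.1307]
eef_rot: [0.262, 0.965, -0.0, -0.0]
contact_force: [1.0, -0.0, 0.5]
opening: 0.912
finger_force: 0.0
```

>>> step_arm(
  motion=[
    {"dp": [0,0,0],"twist": [0,0,0],"hand": -1},
    {"dp": [0,0,0],"twist": [0,0,0],"hand": -1},
    {"dp": [0,0,0],"twist": [0,0,0],"hand": -1},
    {"dp": [0,0,0],"twist": [0,0,0],"hand": -1},
    {"dp": [0,0,0],"twist": [0,0,0],"hand": -1},
  ],
)

```text
clock: 38.92
tool_pos: [0.6345, 0.2583, 0.1313]
eef_rot: [0.262, 0.965, 0.0, 0.0]
contact_force: [1.4, 0.5, -0.1]
opening: 0.342
finger_force: 0.0
```

>>> step_arm(
  motion=[
    {"dp": [0,0,0],"twist": [0,0,0],"hand": -1},
    {"dp": [0,0,0],"twist": [0,0,0],"hand": -1},
    {"dp": [0,0,0],"twist": [0,0,0],"hand": -1},
  ],
)

```text
clock: 39.3
tool_pos: [0.6339, 0.2577, 0.1309]
eef_rot: [0.262, 0.965, -0.001, -0.0]
contact_force: [-2.8, -2.8, 1.3]
opening: 0.184
finger_force: 38.5
```

```bash
python3 go.py d:-30 308 130 1.5708
```

```text
t 39.3 p [0.6339 0.2577 0.1309] yaw 2.6123550575995176 dryer mm [-29.9019 307.4705 130.8615] F [-2.829  -2.8128  1.2797] op 0.18354911190204068 q [-0.1657  0.9799 -0.5929  1.4537  0.6317  0.9055  0.0915]
dp [0.3 0.4 0.9] tw [-0.002  0.001  1.107]
```

Gripped and centred with an opening of 16 mm. I'll turn clockwise to on.

>>> step_arm(
  motion=[
    {"dp": [0,0,0],"twist": [0,0,0.18],"hand": -1},
    {"dp": [0,0,0],"twist": [0,0,0.36],"hand": -1},
    {"dp": [0,0,0],"twist": [0,0,0.54],"hand": -1},
    {"dp": [0,0,0],"twist": [0,0,0.72],"hand": -1},
    {"dp": [0,0,0],"twist": [0,0,0.9],"hand": -1},
  ],
)

```text
clock: 39.92
tool_pos: [0.6341, 0.2579, 0.1308]
eef_rot: [0.658, 0.753, -0.001, -0.0]
contact_force: [-2.7, -1.2, -0.1]
opening: 0.178
finger_force: 40.0
```

>>> step_arm(
  motion=[
    {"dp": [0,0,0],"twist": [0,0,0.15],"hand": -1},
    {"dp": [0,0,0],"twist": [0,0,0.2],"hand": -1},
    {"dp": [0,0,0],"twist": [0,0,0.2],"hand": -1},
    {"dp": [0,0,0],"twist": [0,0,0.2],"hand": -1},
    {"dp": [0,0,0],"twist": [0,0,0.2],"hand": -1},
  ],
)

```text
clock: 40.55
tool_pos: [0.6342, 0.2578, 0.1309]
eef_rot: [0.727, 0.686, -0.001, -0.0]
contact_force: [-0.9, -2.6, -1.8]
opening: 0.18
finger_force: 40.0
```

>>> step_arm(
  motion=[
    {"dp": [0,0,0],"twist": [0,0,0],"hand": 1},
    {"dp": [0,0,0],"twist": [0,0,0],"hand": 1},
    {"dp": [0,0,0],"twist": [0,0,0],"hand": 1},
    {"dp": [0,0,0],"twist": [0,0,0],"hand": 1},
    {"dp": [0,0,0],"twist": [0,0,0],"hand": 1},
  ],
)

```text
clock: 41.18
tool_pos: [0.6345, 0.2584, 0.1313]
eef_rot: [0.727, 0.686, 0.0, 0.0]
contact_force: [1.0, -0.2, -0.8]
opening: 0.721
finger_force: 0.0
```

>>> step_arm(
  motion=[
    {"dp": [0,0,-60],"twist": [0,0,0],"hand": 1},
    {"dp": [0,0,-120],"twist": [0,0,0],"hand": 1},
    {"dp": [0,0,-200],"twist": [0,0,0],"hand": 1},
    {"dp": [0,0,-200],"twist": [0,0,0],"hand": 1},
    {"dp": [0,0,-200],"twist": [0,0,0],"hand": 1},
  ],
)

```text
clock: 41.8
tool_pos: [0.635, 0.2587, 0.333]
eef_rot: [0.728, 0.686, 0.002, 0.001]
contact_force: [0.7, 0.1, -0.8]
opening: 1.0
finger_force: 0.0
```

```bash
python3 go.py .45 .2 .33 1.5
```

```text
t 41.8 p [0.635  0.2587 0.333 ] yaw 1.5121445028191454 dryer mm [-28.8371 308.6077 333.0153] F [ 0.6638  0.0888 -0.8235] op 0.9998372364727307 q [-0.2765  0.7269 -0.3728  1.2598  0.2634  1.1983 -0.7164]
dp [ -69.5 -181.3    2.3] tw [ 0.003 -0.002  0.012]
```

>>> step_arm(
  motion=[
    {"dp": [-69,-181,0],"twist": [0,0,0],"hand": 1},
    {"dp": [-69,-181,0],"twist": [0,0,0],"hand": 1},
    {"dp": [-69,-181,0],"twist": [0,0,0],"hand": 1},
    {"dp": [-69,-181,0],"twist": [0,0,0],"hand": 1},
    {"dp": [-69,-181,0],"twist": [0,0,0],"hand": 1},
  ],
)

```text
clock: 42.42
tool_pos: [0.4498, 0.1998, 0.3306]
eef_rot: [0.727, 0.686, -0.0, 0.0]
contact_force: [0.1, 0.7, -0.3]
opening: 1.002
finger_force: 0.0
```

```bash
python3 c.py black,blue,yellow pics/end; python3 b.py 2>/dev/null | grep -E "isobar"
```

```text
scene black 485 x [-39.6  -4.7  43.1] y [12.2 43.  60.5] z [ 77.3 114.8 233.1] top [-12.5  36.7 230.9] 65 body y [12.  60.3] ((1.3703041076660156, 36.25462341308594), (49.31513595581055, 84.47998809814453), 89.94754791259766)
scene blue 476 x [-38.2  -7.6  45.2] y [ 87.6 118.9 136.3] z [ 77.2 116.2 231.8] top [-16.8 112.5 229.5] 76 body y [ 87.5 136.4] ((2.892253875732422, 97.89057922363281), (85.56246185302734, 77.38750457763672), 0.42516136169433594)
scene yellow 748 x [-34.1   8.1  49.5] y [156.5 189.  206.6] z [ 80.  114.  230.3] top [-20.5 183.3 228.3] 86 body y [156.5 206.6] ((7.146091461181641, 181.24862670898438), (50.98255157470703, 85.99635314941406), 89.58208465576172)
top black 67 x [-43.2 -40.7 -12. ] y [11.8 30.9 53. ] z [ 87.1 121.3 233.1] top [-20.9  31.2 231.3] 13 body y [11.8 53.2] ((-40.9995231628418, 32.6082878112793), (41.79828643798828, 4.505123138427734), 88.60279846191406)
top blue 164 x [-40.1 -25.3  40.9] y [ 86.  107.3 133.1] z [ 81.1 117.8 232.8] top [-19.9 110.1 230. ] 50 body y [ 85.9 133.1] ((0.8043289184570312, 109.52202606201172), (47.48064422607422, 82.11783599853516), 89.63556671142578)
top yellow 318 x [-37.  -19.   46.1] y [155.8 176.  205.8] z [ 79.3 115.9 232.5] top [-22.9 181.5 229.7] 60 body y [155.7 205.8] ((4.848506927490234, 181.13247680664062), (50.553443908691406, 83.77330017089844), 89.43174743652344)
isobar 267 [0.6375 0.2577 0.1286] [0.6369 0.2578 0.128 ] ((635.6129150390625, 258.4772644042969), (67.77925109863281, 16.261699676513672), 86.06364440917969)
isobar 145 [0.6322 0.2493 0.1293] [0.6325 0.2501 0.129 ] ((632.7249145507812, 253.85023498535156), (63.2931022644043, 15.662406921386719), 88.8019027709961)
```

View pics/endscene.png

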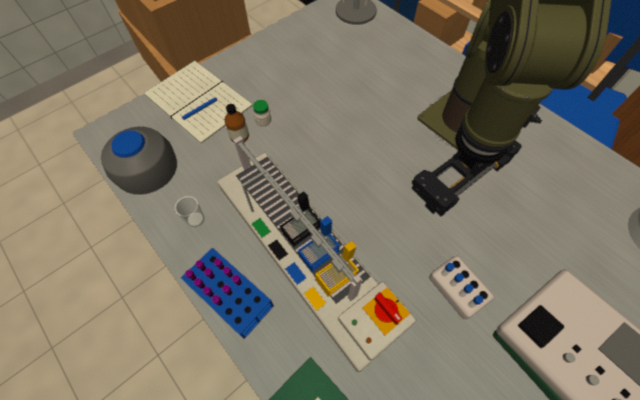

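```bash
for i in 1 2 3 4 5; do python3 c.py black | grep scene | cut -c1-150; done
```

```text
scene black 483 x [-39.8  -4.7  43.1] y [12.  43.1 60.4] z [ 77.3 114.7 232.9] top [-13.   36.9 230.7] 65 body y [11.6 60.1] ((1.7338294982910156, 35.
scene black 484 x [-39.8  -4.9  43.1] y [12.1 42.9 63. ] z [ 77.4 115.  232.9] top [-12.7  36.8 230.9] 66 body y [12.  59.9] ((1.5019416809082031, 35.
scene black 483 x [-39.5  -4.8  43.1] y [11.7 43.  60.2] z [ 77.4 115.1 233.1] top [-12.8  36.7 231.1] 63 body y [11.7 60.1] ((1.3779106140136719, 35.
scene black 483 x [-39.7  -4.7  43. ] y [11.9 43.  60.4] z [ 77.4 115.  233. ] top [-12.8  36.8 230.7] 65 body y [11.5 60.1] ((1.4823112487792969, 43.
scene black 480 x [-39.7  -4.8  43.1] y [12.2 42.8 60.1] z [ 77.  114.7 233.1] top [-12.6  36.8 231. ] 64 body y [11.7 60.1] ((1.2623977661132812, 43.
```

Everything is still and the last readings are all within limits, so I'll hand in.

```bash
python3 -c "
from plant import r
print(r.finish_job())"
```

```text
the job is handed in; nothing more can be done
None
```

The job is handed in (the hand-in returned no verdict): the yellow, blue and black racks hang still within about 4 mm of their tags (no green rack was present), the isolator is back on, and the arm is clear.

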